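# Set up the supply rail: jack, S-hooks, pails

### The job

Set up the hanging supply rail for the shift. First, while the pails still stand on the table, crank the lab jack up until its platform just touches the rubber foot under the rail's free end, so that the rail is propped but not pushed up by more than a few millimetres. Then, for each pail on the table, take an S-hook from the spare bar, hook it over the rail between the two black collars and hang the pail by its bail from the hook's lower curl, one pail to a hook; leave everything hanging still and the other things on the table where they are.

Things in the scene. Friction and masses are not known exactly. Their poses are not given: they have to be found in the camera images.
- rail_stand: Fixed supply-rail stand: dark base plate with an upright steel column 25 mm thick. Origin under the column's axis at table level; the rail runs along the stand's own -y axis at height 250 mm; its -x side faces the robot.
- rail_arm: The rail: a round steel bar 12 mm thick, 400 mm long, sprung at the stand's head (the free end gives about 2 mm per newton). Origin on the bar's axis at the column, 250 mm above the table; the bar runs along its own -y, its -x faces the robot. Hooks may hang between the two black collars, y = -75 to -275 mm; three pails fit 93 mm apart.
- rail_foot (a point): Centre of the underside of the black rubber foot (30 mm across) under the rail's free end; 375 mm along the rail from the column and 55 mm below the bar's axis; unloaded it is 195 mm above the table. This is what the jack's platform must touch.
- jack_platform: Top plate of the screw lab jack, 104 mm (x) by 86 mm (y), standing below the foot. Origin at the centre of its top face; it only moves up and down with the crank.
- jack_knob (a joint): Angle of the jack's crank knob in rad, 0 to 38. It grows when cranked clockwise as seen from the robot's side (looking along the jack's +x); each full turn lifts the platform 14 mm and the crank's own axis 7 mm. It stays where it is left (screw and friction, 0.06 N m). At angle 0 the handle stands straight up over the axis.
- knob_axis (a point): Point on the horizontal crank axis (the jack's x axis), 116 mm in front (-x) of the jack's centre, level with the middle of the handle. Its x axis is the crank axis; it rises with the jack but does not turn.
- knob_grip (a point): Middle of the blue crank handle: a freely spinning cylinder 17 mm thick and 44 mm long, parallel to the crank axis, 34 mm from it. Pinch it from above, fingers closing across it, and carry it round the circle.
- hook_stand: Fixed spare bar: round steel bar 12 mm thick and 200 mm long along the body's y, its axis 150 mm above the table, on two posts. The three S-hooks are parked on it, about 65 mm apart. Origin at table level under the middle of the bar.
- hook_1: S-hook of steel strip 12 mm wide (y), 4 thick, bent in its x-z plane; blue grip on top (24 x 12 x 32 mm, z +3 to +35). Origin under the crown, 7 mm over the axis of the bar it hangs on; z up. Front leg at x = -12 down to z = -44; back leg at x = +12 ends in a tip at (16, -18) mm, so a bar enters from the +x side at z about -33, then goes up to the crown.
- hook_1_seat (a point): Where a bail's wire axis rests in that hook's lower curl, 95 mm below the hook's origin. In the hook's x, z (mm): the stem crosses from (-12, -44) to (12, -64), back wall at x = +12, bottom at (0, -102), free tip at (-18, -80): the curl is open upward on the -x side, so a bail comes in from -x at z about -72 and goes down.
- hook_2: S-hook of steel strip 12 mm wide (y), 4 thick, bent in its x-z plane; blue grip on top (24 x 12 x 32 mm, z +3 to +35). Origin under the crown, 7 mm over the axis of the bar it hangs on; z up. Front leg at x = -12 down to z = -44; back leg at x = +12 ends in a tip at (16, -18) mm, so a bar enters from the +x side at z about -33, then goes up to the crown.
- hook_2_seat (a point): Where a bail's wire axis rests in that hook's lower curl, 95 mm below the hook's origin. In the hook's x, z (mm): the stem crosses from (-12, -44) to (12, -64), back wall at x = +12, bottom at (0, -102), free tip at (-18, -80): the curl is open upward on the -x side, so a bail comes in from -x at z about -72 and goes down.
- hook_3: S-hook of steel strip 12 mm wide (y), 4 thick, bent in its x-z plane; blue grip on top (24 x 12 x 32 mm, z +3 to +35). Origin under the crown, 7 mm over the axis of the bar it hangs on; z up. Front leg at x = -12 down to z = -44; back leg at x = +12 ends in a tip at (16, -18) mm, so a bar enters from the +x side at z about -33, then goes up to the crown.
- hook_3_seat (a point): Where a bail's wire axis rests in that hook's lower curl, 95 mm below the hook's origin. In the hook's x, z (mm): the stem crosses from (-12, -44) to (12, -64), back wall at x = +12, bottom at (0, -102), free tip at (-18, -80): the curl is open upward on the -x side, so a bail comes in from -x at z about -72 and goes down.
- pail_ties: Steel supply pail, gold band, filled with gold bag ties (fixed in); 76 mm across, 59 mm high, about 150 g. Origin at the centre of its underside, z up. A rigid wire bail arches over it in its y-z plane. A blue stub handle points along its -x: 12 mm thick (y), 20 mm high, centred 42 mm above the underside, reaching from 36 to 88 mm out; pinch it from above about 66 mm out. May be absent.
- pail_ties_bail (a point): Middle of the top of that pail's bail wire (6 mm thick, straight for 18 mm along y), 104 mm above the pail's underside.
- pail_clips: Steel supply pail, green band, filled with coloured bag clips (fixed in); 76 mm across, 59 mm high, about 150 g. Origin at the centre of its underside, z up. A rigid wire bail arches over it in its y-z plane. A blue stub handle points along its -x: 12 mm thick (y), 20 mm high, centred 42 mm above the underside, reaching from 36 to 88 mm out; pinch it from above about 66 mm out. May be absent.
- pail_clips_bail (a point): Middle of the top of that pail's bail wire (6 mm thick, straight for 18 mm along y), 104 mm above the pail's underside.
- pail_sticks: Steel supply pail, red band, filled with flat wooden sticks (fixed in); 76 mm across, 59 mm high, about 150 g. Origin at the centre of its underside, z up. A rigid wire bail arches over it in its y-z plane. A blue stub handle points along its -x: 12 mm thick (y), 20 mm high, centred 42 mm above the underside, reaching from 36 to 88 mm out; pinch it from above about 66 mm out. May be absent.
- pail_sticks_bail (a point): Middle of the top of that pail's bail wire (6 mm thick, straight for 18 mm along y), 104 mm above the pail's underside.
- labels: Bystander: roll of white labels lying flat, 70 mm across, 28 mm high.
- cup: Bystander: small clear measuring cup, 55 mm across, 40 mm high.
- tie_bundle: Bystander: loose bundle of gold bag ties, 14 x 96 x 14 mm.

How it is judged (in metres and radians):
On the way:
1. With all pails still standing on the table, the jack's platform touches the rail's foot and lifts it by no more than 5 mm (contact force between jack_platform and rail_arm above 0.2 N and z of rail_foot in the frame of rail_stand below 0.2 m and height (world z) of each of pail_ties, pail_clips, pail_sticks below 0.04 m), for 0.3 s.
At the end, for the whole second after the job is handed in: The jack's platform bears on the rail's foot, lifting it at most 5 mm; each pail present hangs from an S-hook on the rail, its bail 72 to 100 mm below the rail's axis, within 20 mm of under it and 40 to 310 mm along it from the column, tilted under 0.3 rad, bails 60 mm apart, at rest (contact force between jack_platform and rail_arm above 0.2 N and z of rail_foot in the frame of rail_stand below 0.2 m and z of pail_ties_bail in the frame of rail_arm between -0.1 and -0.072 m and x of pail_ties_bail in the frame of rail_arm between -0.02 and 0.02 m and y of pail_ties_bail in the frame of rail_arm between -0.31 and -0.04 m and (contact force between pail_ties and hook_1 above 0.5 N or contact force between pail_ties and hook_2 above 0.5 N or contact force between pail_ties and hook_3 above 0.5 N) and angle between each of pail_ties, pail_clips, pail_sticks's own z axis and vertical below 0.3 rad and linear speed of each of pail_ties, pail_clips, pail_sticks below 0.04 m/s and z of pail_clips_bail in the frame of rail_arm between -0.1 and -0.072 m and x of pail_clips_bail in the frame of rail_arm between -0.02 and 0.02 m and y of pail_clips_bail in the frame of rail_arm between -0.31 and -0.04 m and (contact force between pail_clips and hook_1 above 0.5 N or contact force between pail_clips and hook_2 above 0.5 N or contact force between pail_clips and hook_3 above 0.5 N) and z of pail_sticks_bail in the frame of rail_arm between -0.1 and -0.072 m and x of pail_sticks_bail in the frame of rail_arm between -0.02 and 0.02 m and y of pail_sticks_bail in the frame of rail_arm between -0.31 and -0.04 m and (contact force between pail_sticks and hook_1 above 0.5 N or contact force between pail_sticks and hook_2 above 0.5 N or contact force between pail_sticks and hook_3 above 0.5 N) and distance between each of pail_clips_bail, pail_sticks_bail and pail_ties_bail above 0.06 m and distance between pail_sticks_bail and pail_clips_bail above 0.06 m); the robot touches nothing.
It fails at once if The jack pushes the rail's foot up by more than 9 mm (z of rail_foot in the frame of rail_stand above 0.204 m).
It fails at once if A bystander (label roll, cup, loose tie bundle) is shifted by more than 4 cm (distance of any of labels, cup, tie_bundle from where it was at the start of the episode above 0.04 m).
Of pail_ties, pail_clips, pail_sticks only 2 to 3 are there at a start; the rules pass over those that are not, and their reading is None.
At some moment in a run one of pail_ties, pail_clips, pail_sticks may be knocked a few centimetres aside while the robot is not near it.
It also fails if it takes over 210 s, if anything falls off the work surface, if the arm or the gripper's body presses on something with over 40 N, if the wrist force passes 120 N, or if a joint passes its speed limit or range.

### The arm

A 6-joint arm with a two-finger parallel gripper is mounted at the origin on a cart in front of the work surface, level with it; the furniture and walls round the work are solid. World frame = base frame: x ahead of the robot, y to its left, z up, the work surface at z = 0. Lengths are in mm, angles in rad, forces in N, time in s.
With the tool pointing down it reaches from about 200 to 875 mm from the base axis. Payload 3.4 kg.
Tool frame: the origin (TCP) lies at the very end of the fingers, on their centre line; the grasp point (between the pads) lies 19 mm behind it; z points along the fingers, y is the direction in which the jaws open and shut (so a half turn about z gives the same grasp; the last joint's range is limited). The gripper opens to 94 mm and grips with 3 to 60 N. Pads are 16 mm wide; open, the fingers measure 119 mm over their backs; the gripper's body (75 mm by 177 mm) begins 78 mm behind the grasp point.
Start: joints at [-1.466, 0.276, 1.505, -0, 1.361, -0.121], TCP at [128.731, -560.441, 205.493] pointing down, gripper open.
Joint ranges: [-2.89, 2.89], [-0.75, 2.08], [0.22, 2.7], [-1.18, 4.32], [0.11, 2.71], [-2.7, 2.7]. Speed limits (rad/s): [2.57, 2.57, 3.14, 3.14, 3.14, 3.14].

### API

Orientations are given as a unit quaternion [x, y, z, w].
In Python, from plant import r, grab_frame, workorder gives the robot as it stands.
- The arm moves only by the tool carry_out, never from a script. Its argument "series" is a list of rows, each a list of 7 numbers: the shift along the tool's x, y, z in m, then the turn, a rotation vector about the tool's x, y, z in degrees, then the closure, from -1 (fully open) to 1 (shut), so that 0 is half open. In form: [[x, y, z, wx, wy, wz, jaw], ...]. A call has exactly 8 rows; each row is the pose to reach, as a shift and turn from the pose measured when the call began, along the tool's axes at that moment; what a row does not reach only later rows make up. A row lasts 1/8 s, in which the tool goes at most 62.5 mm and 10.7 degrees, less where a joint would pass 70% of its speed; a pose out of reach is approached as far as the arm can. A call with a gripper value outside its range is refused whole. The fingers move at their own pace and stop on an object; "force" is the grip in N (left out, the last holds). Time passes only in rows, so rows that repeat a pose let the fingers close, or fill a call up. It gives the time, the measured TCP pose, the force and the opening at its end, in the units of the state.
- r.sense(): the state, without advancing time (a new reading comes with each control period).
- grab_frame(name): name is "scene" or "top"; returns a dict with "img" (420x560x3 uint8, red, green, blue), "fx", "fy", "cx", "cy" (pixels), "cam_to_world" (4x4, takes a point from camera to world coordinates). Camera axes: x right, y up, looking along -z (the intrinsics and any distortion apply to the point x, -y, -z); pixel columns grow to the right and rows downward; lengths in mm; the calibration is good to about 2 mm. A picture is of the moment at which its call begins. There is no depth.
- workorder.close_job(): hands the job in, once; it reports no verdict.
The state is a dict: "t": time; "joint_pos": joint angles; "joint_vel": joint speeds; "joint_efforts": joint torques, N m; "tcp_pos": TCP position; "tool_rot": TCP orientation; "contact_force": force on the tool from outside, world axes, zero at the start; "wrist_torque": the same for the moment, N m; "width": finger opening in mm.
Only numpy, scipy, OpenCV 4.12 (cv2) and the standard library are available. Lean on these libraries where they do the work, as an engineer would, in place of code of your own. Each camera call takes 0.05 s, during which the arm holds its last target.

## Working session

There is one attempt and no reset: what is moved stays moved. The work goes in short steps, Python scripts to look and compute and a tool call to move; the robot and the scene stay as the last step left them, time stands still between calls to the robot, and variables do not carry over. Pictures are saved under pics/ and viewed, and the job is handed in when it is done.

Besides the shell and the picture viewer there is one more tool, called after ">>>" as a command line: name --pt "numbers of a row" for each row, then --argument value for the rest. carry_out: Moves the arm, as the interface text tells. Its arguments: {"type":"object","properties":{"series":{"type":"array"},"force":{"type":"number"}},"required":["series"]}

```bash
ls -la; mkdir -p pics
python3 - <<'E'
from plant import r, grab_frame, workorder
import cv2, numpy as np
print(r.sense())
for n in ["scene","top"]:
    f=grab_frame(n); cv2.imwrite(f"pics/{n}0.png",f["img"][:,:,::-1]); print(n,{k:v for k,v in f.items() if k!="img"})
E
```

```text
total 12
drwxr-xr-x  3 agent agent 4096 Dec  6 12:04 .
drwxr-xr-x 23 root  root  4096 Dec  6 12:04 ..
drwxr-xr-x  2 agent agent 4096 Dec  6 12:04 pics
{'t': 0.0, 'joint_pos': array([-1.46600176e+00,  2.76553439e-01,  1.50611204e+00, -2.29271596e-05,
        1.36070080e+00, -1.20994980e-01]), 'joint_vel': array([ 4.48920490e-05, -1.74080249e-04,  3.74664468e-04,  1.03963833e-04,
        1.52962566e-03,  1.06962191e-03]), 'joint_efforts': array([-2.27323304e-03, -4.04585516e+01, -2.37234718e+01,  7.01679499e-02,
        3.46463872e-02, -1.35970690e-04]), 'tcp_pos': array([ 128.6577101 , -559.83794732,  204.63685321]), 'tool_rot': array([ 9.93633489e-01,  1.12657458e-01, -4.02571716e-06, -8.86875896e-04]), 'contact_force': array([0.35058462, 0.06781757, 0.12878142]), 'wrist_torque': array([-0.00354915,  0.03162397, -0.00632462]), 'width': 94.02805517368998}
scene {'fx': 432.9065208707827, 'fy': 432.9065208707827, 'cx': 283.65083386132585, 'cy': 219.91582205094372, 'cam_to_world': array([[-6.97842984e-01,  3.35003763e-01, -6.33077916e-01,
        -4.98942392e+02],
       [-7.16124945e-01, -3.42903760e-01,  6.07932623e-01,
         9.49277451e+02],
       [-1.34250814e-02,  8.77604404e-01,  4.79197535e-01,
         9.39901138e+02],
       [ 0.00000000e+00,  0.00000000e+00,  0.00000000e+00,
         1.00000000e+00]])}
top {'fx': 392.70335481885667, 'fy': 392.70335481885667, 'cx': 277.6231254995729, 'cy': 211.52265285715276, 'cam_to_world': array([[ 3.34045881e-03,  9.96502973e-01, -8.34905182e-02,
         4.28195676e+02],
       [-9.99994219e-01,  3.38182864e-03,  3.54085580e-04,
        -1.21865649e+00],
       [ 6.35197958e-04,  8.34888528e-02,  9.96508509e-01,
         1.43007588e+03],
       [ 0.00000000e+00,  0.00000000e+00,  0.00000000e+00,
         1.00000000e+00]])}
```

View pics/scene0.png

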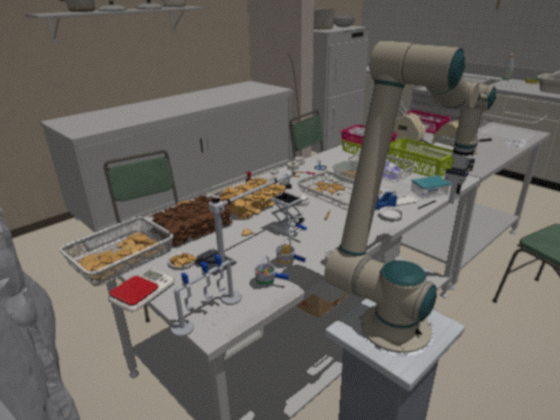

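View pics/top0.png

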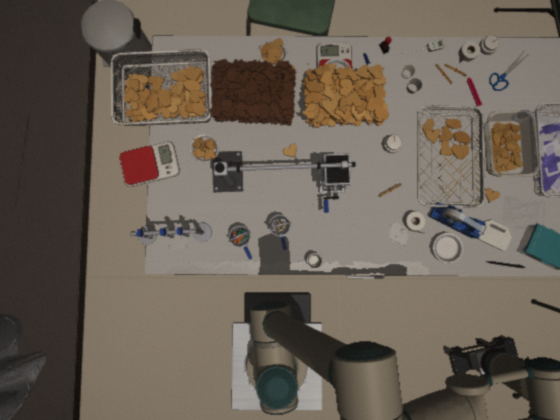

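```bash
python3 - <<'E'
import cv2, numpy as np
def crop(src,x0,y0,x1,y1,k,out):
    a=cv2.imread(src)[y0:y1,x0:x1]; a=cv2.resize(a,None,fx=k,fy=k,interpolation=cv2.INTER_CUBIC)
    a=np.clip(255*(a/255.)**0.6,0,255).astype(np.uint8)
    for x in range((x0//20+1)*20,x1,20):
        cv2.putText(a,str(x),((x-x0)*k,10),0,0.35,(0,255,255)); cv2.line(a,((x-x0)*k,12),((x-x0)*k,18),(0,255,255))
    for y in range((y0//20+1)*20,y1,20):
        cv2.putText(a,str(y),(0,(y-y0)*k),0,0.35,(0,255,255)); cv2.line(a,(22,(y-y0)*k),(28,(y-y0)*k),(0,255,255))
    cv2.imwrite(out,a)
crop("pics/top0.png",125,205,325,275,4,"pics/t_a.png")
crop("pics/top0.png",200,140,370,220,4,"pics/t_b.png")
crop("pics/scene0.png",160,170,330,340,4,"pics/s_a.png".replace(".png",".png"))
E
cat > h.py <<'E'
import cv2, numpy as np
from plant import r, grab_frame, workorder
def crop(img,x0,y0,x1,y1,k,out,g=0.6):
    a=img[y0:y1,x0:x1,::-1]; a=cv2.resize(a,None,fx=k,fy=k,interpolation=cv2.INTER_CUBIC)
    a=np.clip(255*(a/255.)**g,0,255).astype(np.uint8)
    for x in range((x0//10+1)*10,x1,10):
        cv2.putText(a,str(x),((x-x0)*k-8,10),0,0.35,(0,255,255)); cv2.line(a,((x-x0)*k,12),((x-x0)*k,18),(0,255,255))
    for y in range((y0//10+1)*10,y1,10):
        cv2.putText(a,str(y),(0,(y-y0)*k+4),0,0.35,(0,255,255)); cv2.line(a,(22,(y-y0)*k),(28,(y-y0)*k),(0,255,255))
    cv2.imwrite(out,a)
import json,os
CAM={}
def cams():
    import pickle
    return pickle.load(open('cams.pkl','rb'))
def ray(f,u,v):
    M=f["cam_to_world"]; d=np.array([(u-f["cx"])/f["fx"],-(v-f["cy"])/f["fy"],-1.])
    d=M[:3,:3]@d; return M[:3,3],d/np.linalg.norm(d)
def atz(f,u,v,z):
    o,d=ray(f,u,v); return o+d*(z-o[2])/d[2]
def proj(f,p):
    M=f["cam_to_world"]; c=M[:3,:3].T@(np.asarray(p,float)-M[:3,3]); return np.array([f["cx"]+f["fx"]*c[0]/-c[2], f["cy"]-f["fy"]*c[1]/-c[2]])
def tri(f1,p1,f2,p2):
    o1,d1=ray(f1,*p1);o2,d2=ray(f2,*p2)
    A=np.stack([d1,-d2],1); s=np.linalg.lstsq(A,o2-o1,rcond=None)[0]
    a=o1+s[0]*d1;b=o2+s[1]*d2
    return (a+b)/2, np.linalg.norm(a-b)
E
python3 - <<'E'
from h import *
import pickle
d={n:grab_frame(n) for n in ["scene","top"]}
pickle.dump(d,open('cams.pkl','wb'))
E
```

```text
(no output)
```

View pics/t_a.png

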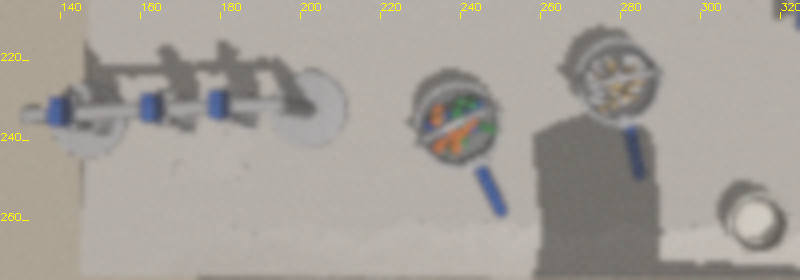

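View pics/t_b.png

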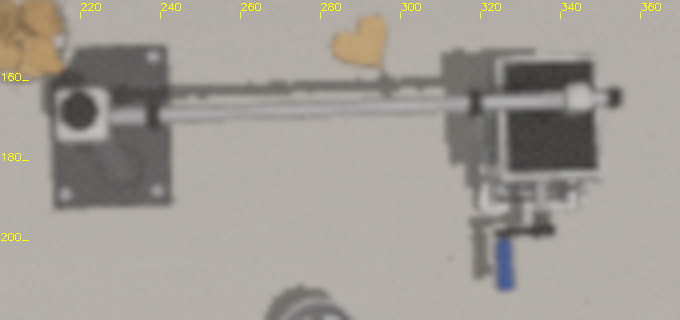

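View pics/s_a.png

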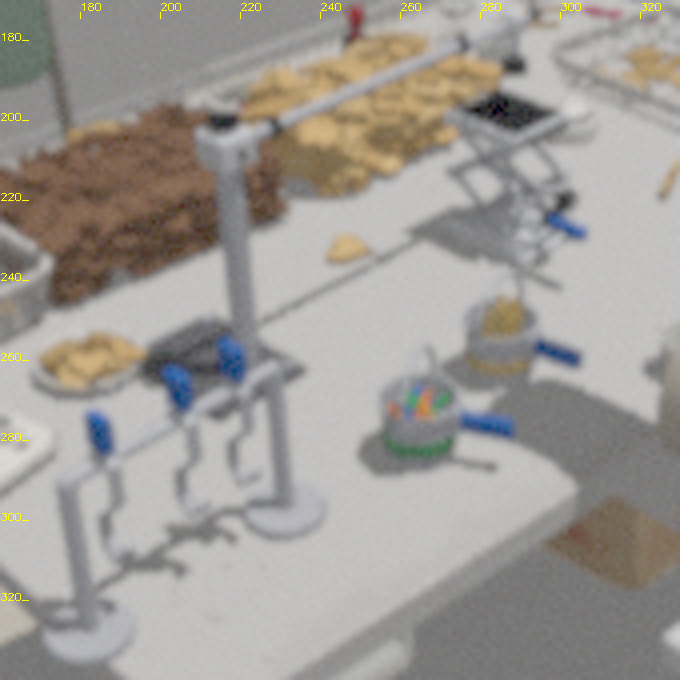

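Run:
```python
from h import *
d=cams(); T=d["top"];S=d["scene"]
crop(T["img"],210,150,280,200,10,"pics/t1.png")
crop(T["img"],300,150,370,220,8,"pics/t2.png")
crop(S["img"],205,160,305,220,8,"pics/s1.png")
crop(S["img"],260,175,320,250,8,"pics/s2.png")
crop(T["img"],130,210,210,250,9,"pics/t3.png")
crop(T["img"],225,205,325,275,8,"pics/t4.png")
crop(S["img"],165,240,245,340,6,"pics/s3.png")
crop(S["img"],245,225,325,300,8,"pics/s4.png")
```

```text
(no output)
```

View pics/t1.png

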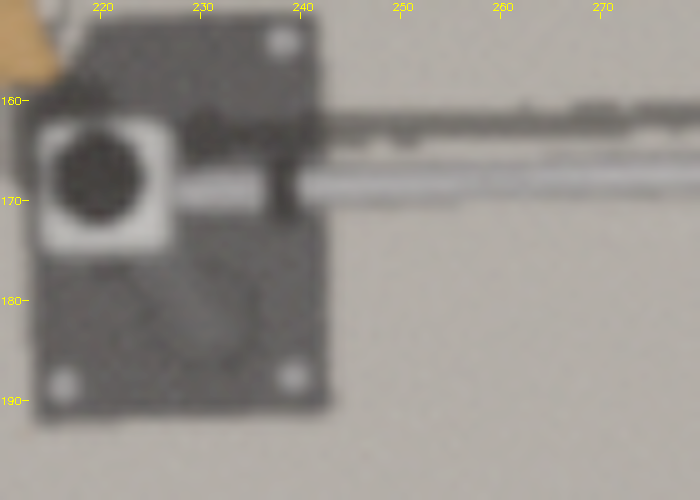

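View pics/t2.png

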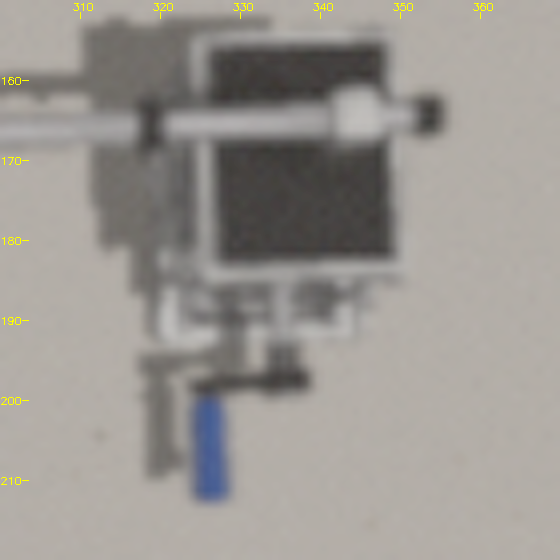

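View pics/s1.png

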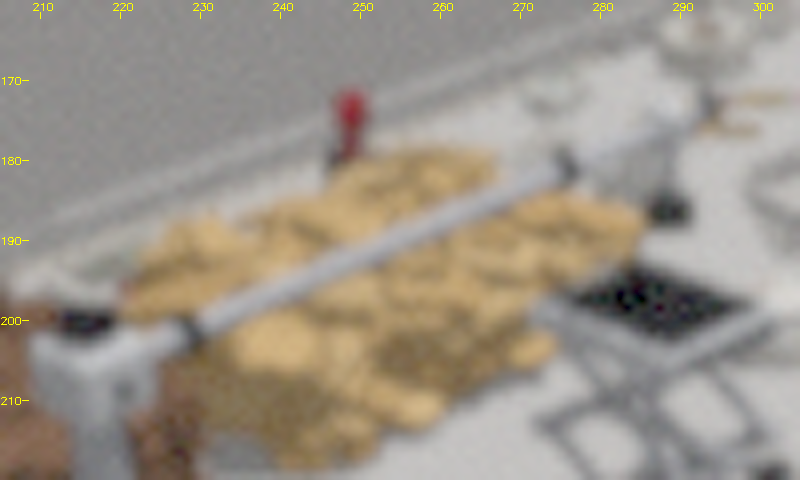

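View pics/s2.png

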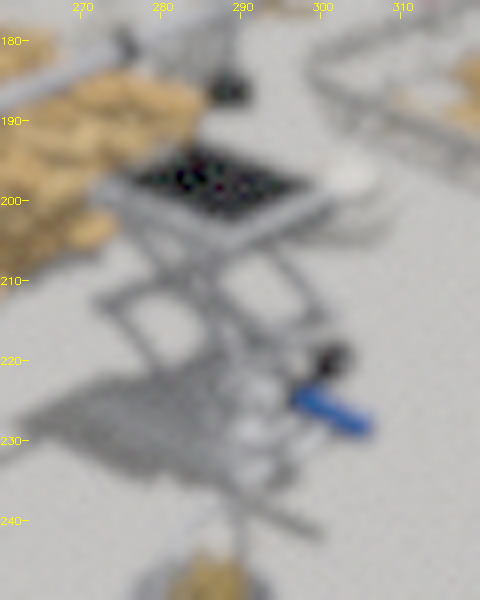

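View pics/t3.png

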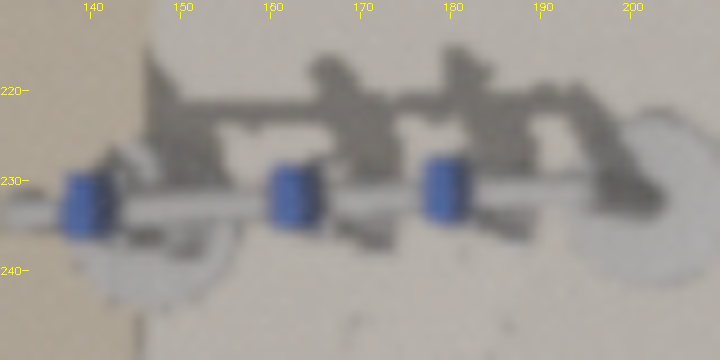

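View pics/t4.png

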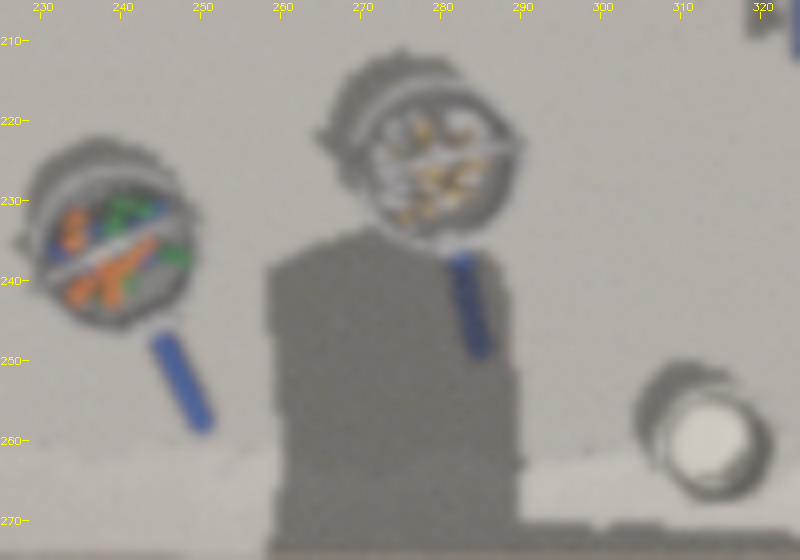

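View pics/s3.png

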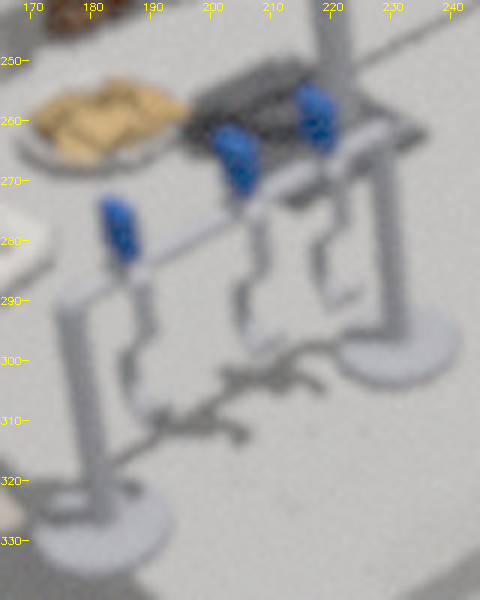

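View pics/s4.png

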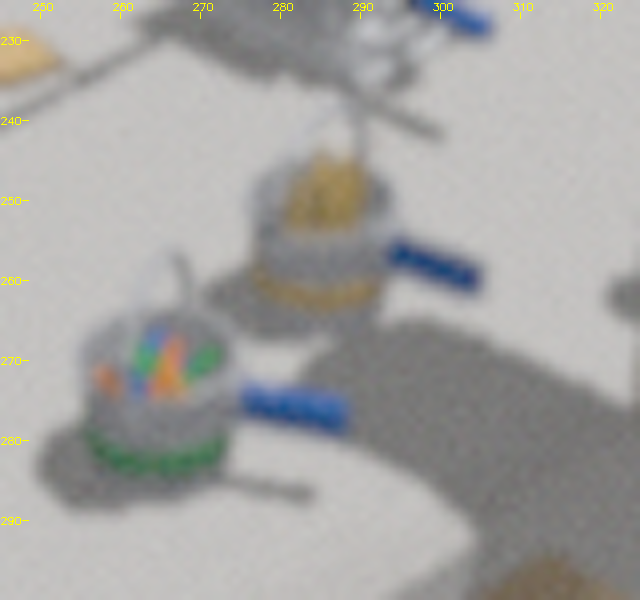

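Run:
```python
from h import *
d=cams(); T=d["top"];S=d["scene"]
P={"colN":((238.2,168.4),(229,201)),"colF":((318.8,166),(275.8,181)),"end":((353.3,164.4),(293.8,173)),
"platcornerNL(-x,+y)":((325.8,184),(271.5,198.5)),"handle":((326.2,205.8),(302,226.5)),
"crankhub":((336,197.3),(302,220)),
"h1":((140,232.7),(185,278)),"h2":((162.5,231.8),(204.3,267)),"h3":((179.3,231),(217.5,260)),
"clip_hnd":((247.5,252.5),(281.5,275.7)),"clip_bail":((239.3,235.5),(266,257.5)),
"tie_hnd":((282.3,243),(299,258)),"tie_bail":((279.8,224.3),(286.5,238)),
"tiecup":((279.8,225),(286,246)),"clipcup":((239,235.5),(265,271)),
}
for k,(a,b) in P.items():
    p,e=tri(T,a,S,b); print(k,p.round(1),round(e,1))
print("rail@250", atz(T,238.2,168.4,250),atz(T,318.8,166,250),atz(T,353.3,164.4,250))
print("col top",atz(T,220,167.5,270))
```

```text
colN [656.1 116.6 252.1] 5.3
colF [ 665.5 -127.3  251.2] 2.4
end [ 669.9 -232.6  252.7] 4.0
platcornerNL(-x,+y) [ 645.4 -131.   179.9] 68.5
handle [ 562.3 -171.9   66. ] 2.1
crankhub [ 592.3 -204.8   72. ] 0.1
h1 [463.5 436.5 175.5] 1.7
h2 [466.7 364.4 177.8] 1.2
h3 [469.7 311.5 176.8] 0.3
clip_hnd [398.9 102.9  44.5] 1.8
clip_bail [455.5 124.9 104.7] 6.3
tie_hnd [432.4 -19.4  44.8] 2.4
tie_bail [493.2 -11.7 109.2] 7.2
tiecup [493.5 -10.9  74.2] 4.4
clipcup [456.7 131.2  50.1] 6.4
rail@250 [658.35474965 118.77921039 250.        ] [ 666.60728875 -126.56908391  250.        ] [ 671.91150937 -231.70783194  250.        ]
col top [656.99279417 171.23257601 270.        ]
```

Run:
```python
from h import *
d=cams(); T=d["top"];S=d["scene"]
P={"+x+y":((324,154.3),(271.3,198.7)),"-x+y":((325.7,184),(288.3,205.3)),"-x-y":((349.7,183.6),(304.5,199.3)),
"foot":((344.5,164),(288.5,188)),
"hnd_free":((326.6,212),(306,228.3)),"hnd_in":((325.8,199.3),(297.3,224.2)),
}
for k,(a,b) in P.items():
    p,e=tri(T,a,S,b); print(k,p.round(1),round(e,1))
for z in (100,125,150): print(z,[atz(T,*q,z)[:2].round(1) for q in ((324,154.3),(325.7,184),(349.7,183.6),(348.6,154))])
crop(S["img"],262,170,322,240,10,"pics/s5.png")
crop(T["img"],316,148,362,216,10,"pics/t5.png")
```

```text
+x+y [ 727.2 -156.3  142.2] 2.0
-x+y [ 627.7 -160.3  144.3] 0.0
-x-y [ 624.9 -244.3  143.2] 12.8
foot [ 685.5 -217.2  185. ] 3.0
hnd_free [ 540.8 -173.1   65.6] 1.8
hnd_in [ 585.6 -169.7   68.6] 0.1
100 [array([ 737.8, -160.6]), array([ 634.6, -165.8]), array([ 636.3, -247.8]), array([ 739.1, -245.3])]
125 [array([ 732. , -157.6]), array([ 630.7, -162.7]), array([ 632.4, -243.2]), array([ 733.3, -240.7])]
150 [array([ 726.1, -154.6]), array([ 626.9, -159.6]), array([ 628.5, -238.6]), array([ 727.4, -236.1])]
```

View pics/s5.png

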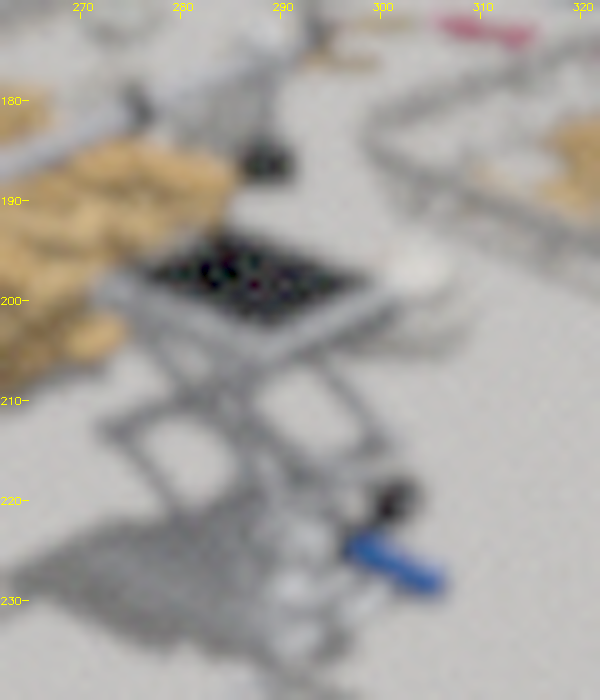

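View pics/t5.png

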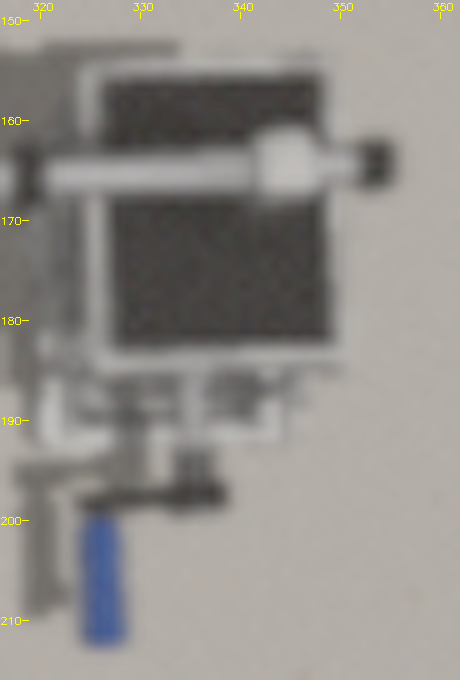

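```bash
cat >> h.py <<'E'
from scipy.spatial.transform import Rotation as Ro
def Rdown(psi,pitch=0):
    c,s=np.cos(np.radians(psi)),np.sin(np.radians(psi))
    R=np.array([[c,s,0],[s,-c,0],[0,0,-1.]])
    return R@Ro.from_euler('y',pitch,degrees=True).as_matrix()
def to(pts,psi,pitch=0):
    """world TCP points (mm) -> shifts in tool axes (m), and rotvec deg"""
    s=r.sense(); R0=Ro.from_quat(s["tool_rot"]).as_matrix(); p0=np.array(s["tcp_pos"])
    print("t %.1f tcp %s w %.1f F %s psi %.2f"%(s["t"],p0.round(1),s["width"],np.round(s["contact_force"],1),np.degrees(np.arctan2(R0[1,0],R0[0,0]))), "zax",R0[:,2].round(4))
    rv=Ro.from_matrix(R0.T@Rdown(psi,pitch)).as_rotvec(degrees=True)
    for p in pts:
        d=R0.T@(np.array(p,float)-p0)/1000
        print([*(float(x) for x in d.round(4)),*(float(x) for x in rv.round(2))])
E
python3 - <<'E'
from h import *
to([(558,-172,150)],2.1)
E
```

```text
t 0.2 tcp [ 128.7 -560.1  205. ] w 94.0 F [-0.1 -0.7 -0.4] psi 12.94 zax [-1.0e-04  1.1e-03 -1.0e+00]
[0.5053, -0.2821, 0.0553, -0.06, -0.0, 10.84]
```

>>> carry_out --pt "0.05 -0.028 0 0 0 1 -0.4" --pt "0.1 -0.056 0 0 0 2.5 -0.4" --pt "0.15 -0.084 0 0 0 4 -0.4" --pt "0.2 -0.112 0 0 0 5.5 -0.4" --pt "0.25 -0.14 0 0 0 7 -0.4" --pt "0.3 -0.168 0 0 0 8.5 -0.4" --pt "0.35 -0.195 0 0 0 10 -0.4" --pt "0.4 -0.223 0.02 0 0 10.84 -0.4" --force 15

```text
t: 1.2
tcp_pos: [471.0, -252.6, 186.4]
tool_rot: [1.0, 0.018, 0.002, 0.001]
contact_force: [0.7, 0.1, 0.0]
width: 66.0
```

Run:
```python
from h import *
to([(558,-172,120),(558,-172,48)],2.1)
```

```text
t 1.2 tcp [ 471.  -252.6  186.4] w 66.0 F [0.7 0.1 0. ] psi 2.07 zax [ 0.0033 -0.0016 -1.    ]
[0.0897, -0.0775, 0.0666, 0.1, -0.18, -0.03]
[0.0895, -0.0776, 0.1386, 0.1, -0.18, -0.03]
```

>>> carry_out --pt "0.045 -0.039 0.03 0 0 0 0.3" --pt "0.0897 -0.0775 0.06 0.1 -0.18 0 0.3" --pt "0.0897 -0.0775 0.08 0.1 -0.18 0 0.3" --pt "0.0897 -0.0775 0.1 0.1 -0.18 0 0.3" --pt "0.0895 -0.0776 0.12 0.1 -0.18 0 0.3" --pt "0.0895 -0.0776 0.136 0.1 -0.18 0 0.3" --pt "0.0895 -0.0776 0.1386 0.1 -0.18 0 0.3" --pt "0.0895 -0.0776 0.1386 0.1 -0.18 0 0.3"

```text
t: 2.2
tcp_pos: [558.3, -172.3, 48.3]
tool_rot: [1.0, 0.018, 0.0, 0.0]
contact_force: [-0.3, 0.2, 0.1]
width: 32.7
```

Run:
```python
from h import *
to([(558,-172,48)],2.1)
f=grab_frame("scene"); g=grab_frame("top")
crop(f["img"],262,170,342,240,8,"pics/s6.png"); crop(g["img"],306,158,366,228,8,"pics/t6.png")
```

```text
t 2.2 tcp [ 558.3 -172.3   48.3] w 32.7 F [-0.3  0.2  0.1] psi 2.05 zax [ 6.e-04 -2.e-04 -1.e+00]
[-0.0003, -0.0003, 0.0003, 0.01, -0.03, -0.05]
```

View pics/s6.png

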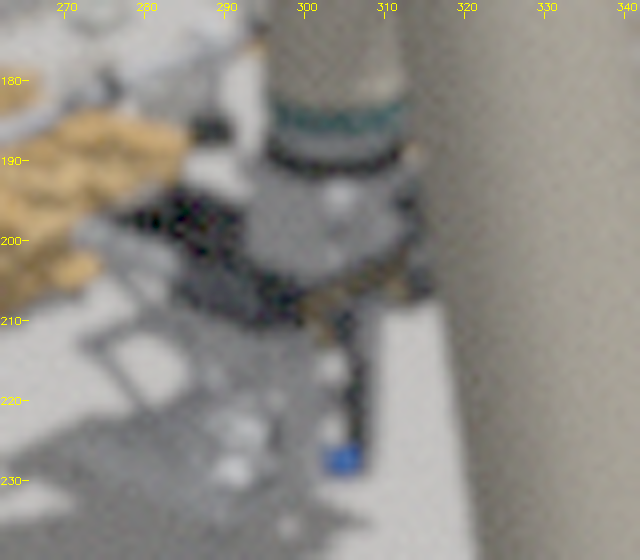

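View pics/t6.png

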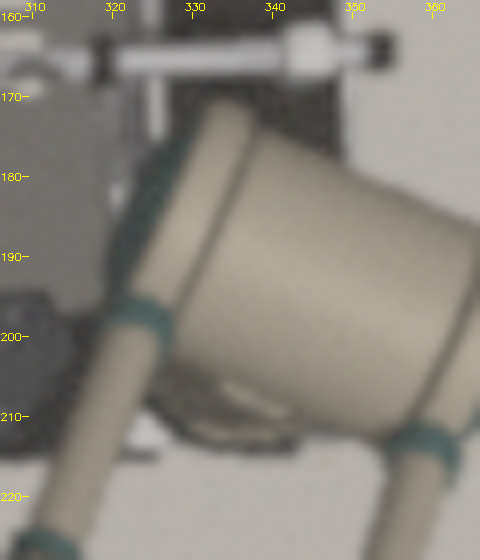

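>>> carry_out --pt "0 0 0 0 0 0 0.5" --pt "0 0 0 0 0 0 0.7" --pt "0 0 0 0 0 0 0.8" --pt "0 0 0 0 0 0 0.8" --pt "0 0 0 0 0 0 0.8" --pt "0 0 0 0 0 0 0.8" --pt "0 0 0 0 0 0 0.8" --pt "0 0 0 0 0 0 0.8" --force 12

```text
t: 3.3
tcp_pos: [558.8, -170.2, 48.7]
tool_rot: [1.0, 0.017, 0.001, -0.002]
contact_force: [1.4, 4.4, -0.4]
width: 16.2
```

```bash
cat > crank.py <<'E'
from h import *
def rows(th0,th1,n=8,yc=0,zc=0,c=0.8):
    # degrees; yc,zc: small centre corrections
    out=[]
    for i in range(1,n+1):
        t=th0+(th1-th0)*i/n
        a,b=np.radians(t),np.radians(th0)
        dy=34*(np.sin(a)-np.sin(b)); dz=-(34*(np.cos(a)-np.cos(b))+7*(t-th0)/360)
        out.append([0,round(dy/1000,4),round(dz/1000,4),0,0,0,c])
    print(out)
E
python3 - <<'E'
from crank import *
rows(262,442)
rows(82,262)
E
```

```text
[[0, np.float64(0.0008), np.float64(-0.0137), 0, 0, 0, 0.8], [0, np.float64(0.0065), np.float64(-0.0261), 0, 0, 0, 0.8], [0, np.float64(0.0164), np.float64(-0.0353), 0, 0, 0, 0.8], [0, np.float64(0.0289), np.float64(-0.0402), 0, 0, 0, 0.8], [0, np.float64(0.0422), np.float64(-0.0398), 0, 0, 0, 0.8], [0, np.float64(0.0541), np.float64(-0.0345), 0, 0, 0, 0.8], [0, np.float64(0.063), np.float64(-0.0251), 0, 0, 0, 0.8], [0, np.float64(0.0673), np.float64(-0.013), 0, 0, 0, 0.8]]
[[0, np.float64(-0.0008), np.float64(0.0128), 0, 0, 0, 0.8], [0, np.float64(-0.0065), np.float64(0.0243), 0, 0, 0, 0.8], [0, np.float64(-0.0164), np.float64(0.0327), 0, 0, 0, 0.8], [0, np.float64(-0.0289), np.float64(0.0367), 0, 0, 0, 0.8], [0, np.float64(-0.0422), np.float64(0.0355), 0, 0, 0, 0.8], [0, np.float64(-0.0541), np.float64(0.0293), 0, 0, 0, 0.8], [0, np.float64(-0.063), np.float64(0.0189), 0, 0, 0, 0.8], [0, np.float64(-0.0673), np.float64(0.006), 0, 0, 0, 0.8]]
```

>>> carry_out --pt "0 0.0008 -0.0137 0 0 0 0.8" --pt "0 0.0065 -0.0261 0 0 0 0.8" --pt "0 0.0164 -0.0353 0 0 0 0.8" --pt "0 0.0289 -0.0402 0 0 0 0.8" --pt "0 0.0335 -0.0408 0 0 0 0.8" --pt "0 0.0335 -0.0408 0 0 0 0.8" --pt "0 0.0335 -0.0408 0 0 0 0.8" --pt "0 0.0335 -0.0408 0 0 0 0.8"

```text
t: 4.3
tcp_pos: [560.2, -204.2, 91.8]
tool_rot: [1.0, 0.017, 0.002, -0.001]
contact_force: [-3.3, 1.0, 9.6]
width: 16.7
```

Run:
```python
from h import *
to([(558,-172,48)],2.1)
f=grab_frame("scene")
crop(f["img"],262,170,342,240,8,"pics/s7.png")
```

```text
t 4.3 tcp [ 560.2 -204.2   91.8] w 16.7 F [-3.3  1.   9.6] psi 2.00 zax [ 0.0038  0.0016 -1.    ]
[-0.0012, -0.0322, 0.0438, -0.09, -0.22, -0.1]
```

View pics/s7.png

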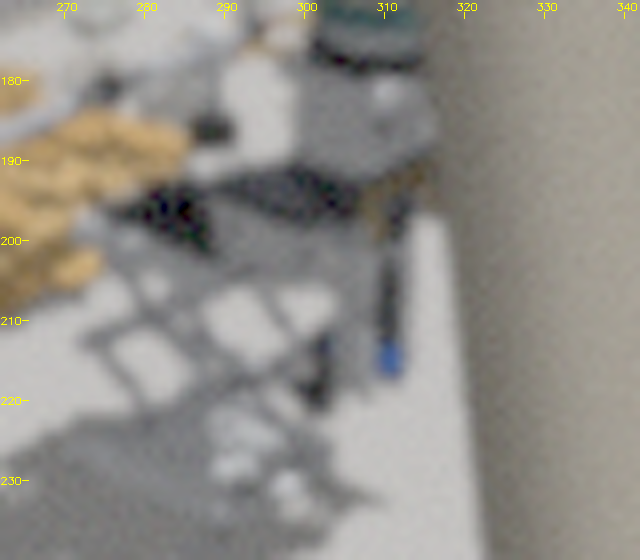

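```bash
sed -i 's/round(dy\/1000,4)/float(round(dy\/1000,4))/;s/round(dz\/1000,4)/float(round(dz\/1000,4))/' crank.py
python3 - <<'E'
from crank import *
rows(1,181)
rows(181,361)
E
```

```text
[[0, 0.013, 0.0024, 0, 0, 0, 0.8], [0, 0.0239, 0.0095, 0, 0, 0, 0.8], [0, 0.031, 0.0202, 0, 0, 0, 0.8], [0, 0.0334, 0.0328, 0, 0, 0, 0.8], [0, 0.0306, 0.0454, 0, 0, 0, 0.8], [0, 0.023, 0.0558, 0, 0, 0, 0.8], [0, 0.0119, 0.0626, 0, 0, 0, 0.8], [0, -0.0012, 0.0645, 0, 0, 0, 0.8]]
[[0, -0.013, -0.0033, 0, 0, 0, 0.8], [0, -0.0239, -0.0113, 0, 0, 0, 0.8], [0, -0.031, -0.0228, 0, 0, 0, 0.8], [0, -0.0334, -0.0363, 0, 0, 0, 0.8], [0, -0.0306, -0.0497, 0, 0, 0, 0.8], [0, -0.023, -0.0611, 0, 0, 0, 0.8], [0, -0.0119, -0.0687, 0, 0, 0, 0.8], [0, 0.0012, -0.0715, 0, 0, 0, 0.8]]
```

>>> carry_out --pt "0 0.013 0.0024 0 0 0 0.8" --pt "0 0.0239 0.0095 0 0 0 0.8" --pt "0 0.031 0.0202 0 0 0 0.8" --pt "0 0.0334 0.0328 0 0 0 0.8" --pt "0 0.0306 0.0454 0 0 0 0.8" --pt "0 0.023 0.0558 0 0 0 0.8" --pt "0 0.0119 0.0626 0 0 0 0.8" --pt "0 -0.0012 0.0645 0 0 0 0.8"

```text
t: 5.35
tcp_pos: [560.6, -204.8, 27.4]
tool_rot: [1.0, 0.018, 0.002, 0.001]
contact_force: [-2.2, -3.1, 6.4]
width: 16.3
```

>>> carry_out --pt "0 -0.013 -0.0033 0 0 0 0.8" --pt "0 -0.0239 -0.0113 0 0 0 0.8" --pt "0 -0.031 -0.0228 0 0 0 0.8" --pt "0 -0.0334 -0.0363 0 0 0 0.8" --pt "0 -0.0306 -0.0497 0 0 0 0.8" --pt "0 -0.023 -0.0611 0 0 0 0.8" --pt "0 -0.0119 -0.0687 0 0 0 0.8" --pt "0 0.0012 -0.0715 0 0 0 0.8"

```text
t: 6.35
tcp_pos: [560.5, -205.7, 100.2]
tool_rot: [1.0, 0.018, 0.002, 0.001]
contact_force: [1.8, 3.5, -3.2]
width: 16.3
```

Run:
```python
from h import *
to([(558,-172,48)],2.1)
f=grab_frame("scene")
crop(f["img"],262,170,342,240,8,"pics/s8.png")
```

```text
t 6.3 tcp [ 560.5 -205.7  100.2] w 16.3 F [ 1.8  3.5 -3.2] psi 2.09 zax [ 0.005  -0.0018 -1.    ]
[-0.0015, -0.0339, 0.0521, 0.11, -0.28, -0.01]
```

View pics/s8.png

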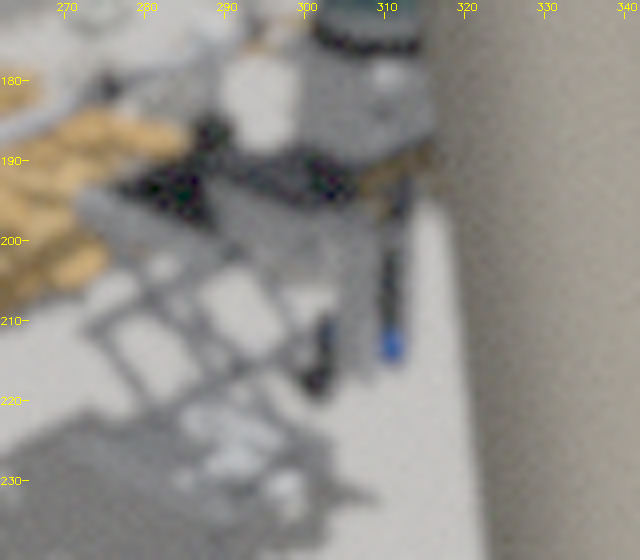

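Run:
```python
from crank import *
rows(3,181)
rows(180,360)
```

```text
[[0, 0.0127, 0.0028, 0, 0, 0, 0.8], [0, 0.0233, 0.0101, 0, 0, 0, 0.8], [0, 0.0301, 0.0209, 0, 0, 0, 0.8], [0, 0.0322, 0.0334, 0, 0, 0, 0.8], [0, 0.0292, 0.0458, 0, 0, 0, 0.8], [0, 0.0216, 0.056, 0, 0, 0, 0.8], [0, 0.0105, 0.0626, 0, 0, 0, 0.8], [0, -0.0024, 0.0645, 0, 0, 0, 0.8]]
[[0, -0.013, -0.003, 0, 0, 0, 0.8], [0, -0.024, -0.0108, 0, 0, 0, 0.8], [0, -0.0314, -0.0223, 0, 0, 0, 0.8], [0, -0.034, -0.0357, 0, 0, 0, 0.8], [0, -0.0314, -0.0492, 0, 0, 0, 0.8], [0, -0.024, -0.0607, 0, 0, 0, 0.8], [0, -0.013, -0.0685, 0, 0, 0, 0.8], [0, -0.0, -0.0715, 0, 0, 0, 0.8]]
```

>>> carry_out --pt "0 0.0127 0.0028 0 0 0 0.8" --pt "0 0.0233 0.0101 0 0 0 0.8" --pt "0 0.0301 0.0209 0 0 0 0.8" --pt "0 0.0322 0.0334 0 0 0 0.8" --pt "0 0.0292 0.0458 0 0 0 0.8" --pt "0 0.0216 0.056 0 0 0 0.8" --pt "0 0.0105 0.0626 0 0 0 0.8" --pt "0 -0.0024 0.0645 0 0 0 0.8"

```text
t: 7.4
tcp_pos: [560.6, -208.1, 35.1]
tool_rot: [1.0, 0.018, 0.002, 0.004]
contact_force: [-1.5, -3.0, -1.5]
width: 16.3
```

>>> carry_out --pt "0 -0.013 -0.003 0 0 0 0.8" --pt "0 -0.024 -0.0108 0 0 0 0.8" --pt "0 -0.0314 -0.0223 0 0 0 0.8" --pt "0 -0.034 -0.0357 0 0 0 0.8" --pt "0 -0.0314 -0.0492 0 0 0 0.8" --pt "0 -0.024 -0.0607 0 0 0 0.8" --pt "0 -0.013 -0.0685 0 0 0 0.8" --pt "0 0 -0.0715 0 0 0 0.8"

```text
t: 8.4
tcp_pos: [560.6, -206.9, 107.4]
tool_rot: [1.0, 0.018, 0.003, 0.003]
contact_force: [2.7, 3.7, -8.9]
width: 16.7
```

Run:
```python
from h import *
to([(558,-172,48)],2.1)
f=grab_frame("scene")
crop(f["img"],262,170,342,240,8,"pics/s9.png")
import pickle; pickle.dump(f,open("s9.pkl","wb"))
```

```text
t 8.4 tcp [ 560.6 -206.9  107.4] w 16.7 F [ 2.7  3.7 -8.9] psi 2.11 zax [ 0.0055 -0.0066 -1.    ]
[-0.0016, -0.0353, 0.0592, 0.39, -0.3, 0.01]
```

View pics/s9.png

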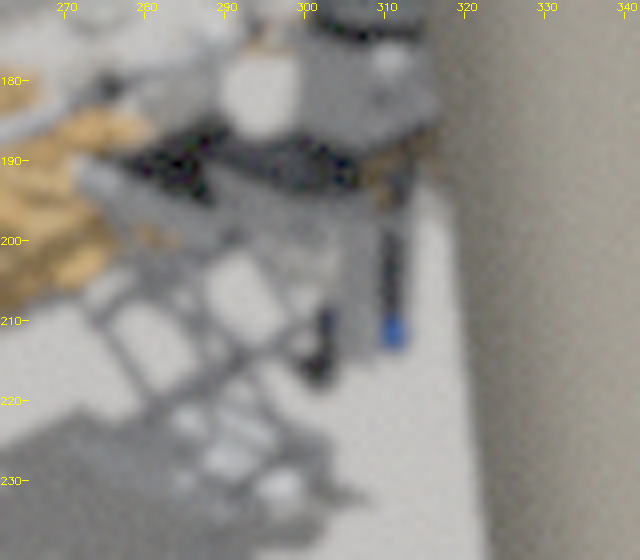

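Run:
```python
from crank import *
rows(5,181)
```

```text
[[0, 0.0125, 0.0031, 0, 0, 0, 0.8], [0, 0.0227, 0.0107, 0, 0, 0, 0.8], [0, 0.0292, 0.0215, 0, 0, 0, 0.8], [0, 0.031, 0.0339, 0, 0, 0, 0.8], [0, 0.0279, 0.0461, 0, 0, 0, 0.8], [0, 0.0202, 0.0562, 0, 0, 0, 0.8], [0, 0.0092, 0.0626, 0, 0, 0, 0.8], [0, -0.0036, 0.0644, 0, 0, 0, 0.8]]
```

>>> carry_out --pt "0 0.0125 0.0031 0 0 0 0.8" --pt "0 0.0227 0.0107 0 0 0 0.8" --pt "0 0.0292 0.0215 0 0 0 0.8" --pt "0 0.031 0.0339 0 0 0 0.8" --pt "0 0.0279 0.0461 0 0 0 0.8" --pt "0 0.0202 0.0562 0 0 0 0.8" --pt "0 0.0092 0.0626 0 0 0 0.8" --pt "0 -0.0036 0.0644 0 0 0 0.8"

```text
t: 9.45
tcp_pos: [560.5, -208.2, 42.7]
tool_rot: [1.0, 0.018, 0.002, 0.006]
contact_force: [-1.7, -3.5, -3.2]
width: 16.6
```

Run:
```python
from crank import *
to([(558,-172,48)],2.1)
rows(177,360)
```

```text
t 9.4 tcp [ 560.5 -208.2   42.7] w 16.6 F [-1.7 -3.5 -3.2] psi 2.09 zax [ 0.0046 -0.0121 -0.9999]
[-0.0012, -0.0362, -0.0058, 0.7, -0.24, -0.01]
[[0, -0.0133, -0.0024, 0, 0, 0, 0.8], [0, -0.0249, -0.0099, 0, 0, 0, 0.8], [0, -0.0327, -0.0213, 0, 0, 0, 0.8], [0, -0.0358, -0.0348, 0, 0, 0, 0.8], [0, -0.0334, -0.0486, 0, 0, 0, 0.8], [0, -0.0261, -0.0603, 0, 0, 0, 0.8], [0, -0.015, -0.0684, 0, 0, 0, 0.8], [0, -0.0018, -0.0715, 0, 0, 0, 0.8]]
```

>>> carry_out --pt "0 -0.0133 -0.0024 0.2 0 0 0.8" --pt "0 -0.0249 -0.0099 0.4 -0.1 0 0.8" --pt "0 -0.0327 -0.0213 0.6 -0.2 0 0.8" --pt "0 -0.0358 -0.0348 0.7 -0.2 0 0.8" --pt "0 -0.0334 -0.0486 0.7 -0.2 0 0.8" --pt "0 -0.0261 -0.0603 0.7 -0.2 0 0.8" --pt "0 -0.015 -0.0684 0.7 -0.2 0 0.8" --pt "0 -0.0018 -0.0715 0.7 -0.2 0 0.8"

```text
t: 10.45
tcp_pos: [560.5, -205.9, 114.5]
tool_rot: [1.0, 0.018, 0.001, -0.0]
contact_force: [3.2, 2.8, -9.3]
width: 16.6
```

Run:
```python
from crank import *
to([(558,-172,48)],2.1)
rows(4,181)
f=grab_frame("scene")
crop(f["img"],262,160,342,230,8,"pics/s10.png")
```

```text
t 10.4 tcp [ 560.5 -205.9  114.5] w 16.6 F [ 3.2  2.8 -9.3] psi 2.09 zax [ 1.7e-03  4.0e-04 -1.0e+00]
[-0.0014, -0.0339, 0.0665, -0.02, -0.1, -0.01]
[[0, 0.0126, 0.003, 0, 0, 0, 0.8], [0, 0.023, 0.0104, 0, 0, 0, 0.8], [0, 0.0297, 0.0212, 0, 0, 0, 0.8], [0, 0.0316, 0.0337, 0, 0, 0, 0.8], [0, 0.0285, 0.0459, 0, 0, 0, 0.8], [0, 0.0209, 0.0561, 0, 0, 0, 0.8], [0, 0.0099, 0.0626, 0, 0, 0, 0.8], [0, -0.003, 0.0645, 0, 0, 0, 0.8]]
```

View pics/s10.png

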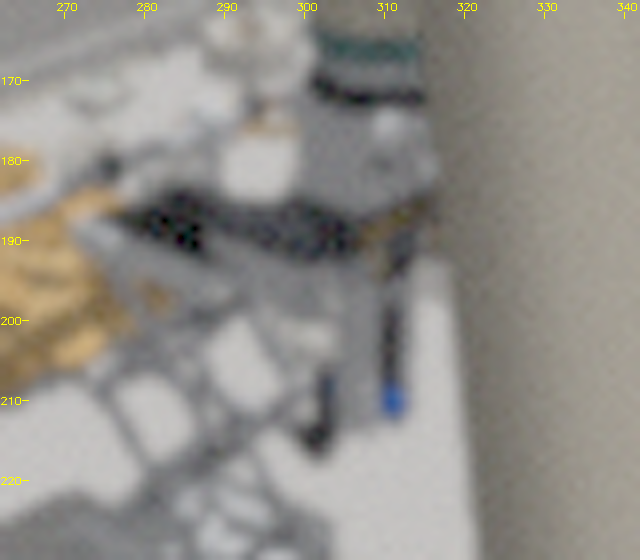

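>>> carry_out --pt "0 0 0 0 0 0 0.3" --pt "0 0 0 0 0 0 0.3" --pt "0 0 -0.025 0 0 0 0.3" --pt "0 0 -0.05 0 0 0 0.3" --pt "-0.05 0 -0.05 0 0 0 0.3" --pt "-0.11 0.02 -0.05 0 0 0 0.3" --pt "-0.15 0.04 -0.05 0 0 0 0.3" --pt "-0.15 0.04 -0.05 0 0 0 0.3"

```text
t: 11.5
tcp_pos: [409.8, -254.0, 164.6]
tool_rot: [1.0, 0.016, 0.001, 0.001]
contact_force: [0.6, -0.0, 0.3]
width: 32.8
```

Run:
```python
from h import *
F=[grab_frame("scene") for _ in range(4)]
im=np.mean([f["img"] for f in F],0).astype(np.uint8); f=F[0]
cv2.imwrite("ref10.png",im)
crop(im,255,160,325,230,8,"pics/s11.png")
g=grab_frame("top"); crop(g["img"],300,150,370,220,8,"pics/t11.png")
for z in (142,180,185,190,195): print(z,proj(f,(727.2,-156.3,z)).round(1),proj(f,(627.7,-160.3,z)).round(1))
```

```text
142 [271.1 198.7] [288.3 205.8]
180 [270.8 190.5] [288.2 197.4]
185 [270.8 189.5] [288.2 196.3]
190 [270.8 188.4] [288.2 195.2]
195 [270.7 187.3] [288.2 194.1]
```

View pics/s11.png

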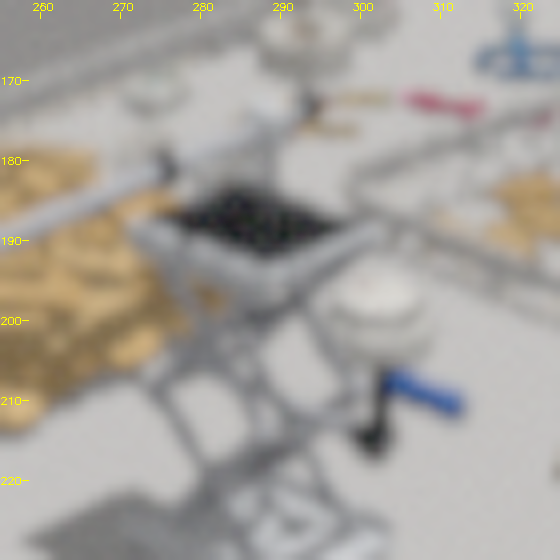

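View pics/t11.png

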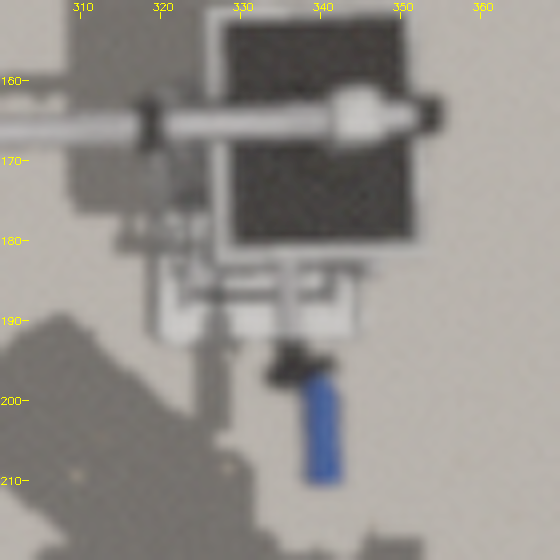

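```bash
cat > track.py <<'E'
from h import *
def gray(x): return cv2.GaussianBlur(cv2.cvtColor(x,cv2.COLOR_RGB2GRAY),(0,0),0.7).astype(np.float32)
def shift(a,b,box,guess=(0,0),rng=3):
    """subpixel shift of patch box (x0,y0,x1,y1) of a found in b"""
    x0,y0,x1,y1=box; t=a[y0:y1,x0:x1]
    k=8
    T=cv2.resize(t,None,fx=k,fy=k,interpolation=cv2.INTER_CUBIC)
    gx,gy=guess; X0,Y0=x0+gx-rng,y0+gy-rng
    s=b[Y0:y1+gy+rng,X0:x1+gx+rng]
    Sg=cv2.resize(s,None,fx=k,fy=k,interpolation=cv2.INTER_CUBIC)
    m=cv2.matchTemplate(Sg,T,cv2.TM_CCOEFF_NORMED); _,v,_,l=cv2.minMaxLoc(m)
    return l[0]/k-rng+gx,l[1]/k-rng+gy,round(v,3)
E
python3 - <<'E'
from track import *
a=gray(cams()["scene"]["img"]); b=gray(cv2.imread("ref10.png"))
for nm,box,g in [("platfront",(280,196,298,208),(0,-10)),("platall",(270,193,303,208),(0,-10)),("left",(270,195,284,206),(0,-10)),("right",(292,196,305,206),(0,-10)),("cap",(288,168,298,180),(0,0)),("colF",(268,175,282,188),(0,0)),("colN",(222,195,236,208),(0,0))]:
    print(nm,shift(a,b,box,g))
T=cams()["top"]
print(atz(T,340.5,204,132),atz(T,336,197,98))
E
```

```text
platfront (-0.25, -10.25, 0.941)
platall (-0.25, -10.375, 0.832)
left (1.875, -9.875, 0.861)
right (-1.5, -10.25, 0.66)
cap (0.0, 0.0, 0.998)
colF (-0.25, -0.625, 0.709)
colN (0.0, 0.0, 0.999)
[ 562.74470257 -210.51848236  132.        ] [ 590.24380453 -200.87320527   98.        ]
```

Run:
```python
from h import *
to([(558,-210.5,165),(558,-210.5,113)],2.1)
```

```text
t 11.8 tcp [ 413.2 -252.8  164. ] w 32.9 F [-0.5 -0.3  0.1] psi 2.10 zax [ 2.1e-03 -9.0e-04 -1.0e+00]
[0.1463, -0.0369, -0.0007, 0.06, -0.12, -0.0]
[0.1462, -0.037, 0.0513, 0.06, -0.12, -0.0]
```

>>> carry_out --pt "0.05 -0.013 0 0 0 0 0.3" --pt "0.1 -0.026 0 0 0 0 0.3" --pt "0.1463 -0.037 0 0 0 0 0.3" --pt "0.1463 -0.037 0.02 0 0 0 0.3" --pt "0.1463 -0.037 0.0513 0 0 0 0.3" --pt "0.1463 -0.037 0.0513 0 0 0 0.5" --pt "0.1463 -0.037 0.0513 0 0 0 0.8" --pt "0.1463 -0.037 0.0513 0 0 0 0.8"

```text
t: 12.75
tcp_pos: [558.6, -209.7, 113.7]
tool_rot: [1.0, 0.018, 0.002, -0.0]
contact_force: [-0.0, 3.2, -3.7]
width: 16.8
```

Run:
```python
from crank import *
to([(558,-172,48)],2.1)
rows(12,132)
```

```text
t 12.8 tcp [ 558.6 -209.7  113.7] w 16.8 F [-0.   3.2 -3.7] psi 2.10 zax [ 3.2e-03  2.0e-04 -1.0e+00]
[0.0006, -0.0377, 0.0657, -0.0, -0.18, 0.0]
[[0, 0.0084, 0.0027, 0, 0, 0, 0.8], [0, 0.0157, 0.0074, 0, 0, 0, 0.8], [0, 0.0214, 0.0139, 0, 0, 0, 0.8], [0, 0.0253, 0.0216, 0, 0, 0, 0.8], [0, 0.0269, 0.03, 0, 0, 0, 0.8], [0, 0.0262, 0.0386, 0, 0, 0, 0.8], [0, 0.0232, 0.0467, 0, 0, 0, 0.8], [0, 0.0182, 0.0537, 0, 0, 0, 0.8]]
```

>>> carry_out --pt "0 0.0084 0.0027 0 0 0 0.8" --pt "0 0.0157 0.0074 0 0 0 0.8" --pt "0 0.0214 0.0139 0 0 0 0.8" --pt "0 0.0253 0.0216 0 0 0 0.8" --pt "0 0.0269 0.03 0 0 0 0.8" --pt "0 0.0262 0.0386 0 0 0 0.8" --pt "0 0.0232 0.0467 0 0 0 0.8" --pt "0 0.0182 0.0537 0 0 0 0.8"

```text
t: 13.75
tcp_pos: [559.6, -228.8, 60.7]
tool_rot: [1.0, 0.018, 0.002, 0.001]
contact_force: [-2.3, 3.6, 6.0]
width: 16.7
```

```bash
cat > rail.py <<'E'
from track import *
def meas(nm="x"):
    F=[grab_frame("scene")["img"] for _ in range(5)]
    im=np.mean(F,0).astype(np.uint8); cv2.imwrite("pics/%s_full.png"%nm,im[:,:,::-1])
    b=gray(im); a=gray(cams()["scene"]["img"])
    import scipy.ndimage as nd
    for n,box,g in [("cap",(287,167,297,179),(0,0)),("colF",(271,177,280,186),(0,0)),("colN",(222,195,236,208),(0,0)),("plat",(280,196,298,208),(0,-11))]:
        print(n,shift(a,b,box,g))
    x0,y0,x1,y1=285,166,297,180
    A=a[y0:y1,x0:x1]
    w=np.array([[1,0,0],[0,1,0]],np.float32)
    try:
        print("ecc cap",cv2.findTransformECC(A,b[y0:y1,x0:x1],w,cv2.MOTION_TRANSLATION,(3,100,1e-6))[0],w[:,2])
    except Exception as e: print("ecc fail")
    crop(im,255,160,325,230,8,"pics/%s.png"%nm)
E
python3 - <<'E'
from rail import *
from crank import *
meas("s12")
to([(558,-172,48)],2.1)
E
```

```text
cap (-0.25, -0.625, 0.948)
colF (-0.375, -1.375, 0.807)
colN (0.0, -0.125, 0.995)
plat (-0.375, -10.625, 0.91)
ecc cap 0.6568186386025641 [-0.41995946 -0.71620476]
t 14.0 tcp [ 559.5 -228.    60.2] w 16.5 F [-1.6  4.4  3.1] psi 2.09 zax [ 3.3e-03  2.0e-04 -1.0e+00]
[0.0006, -0.056, 0.0122, -0.0, -0.19, -0.01]
```

View pics/s12.png

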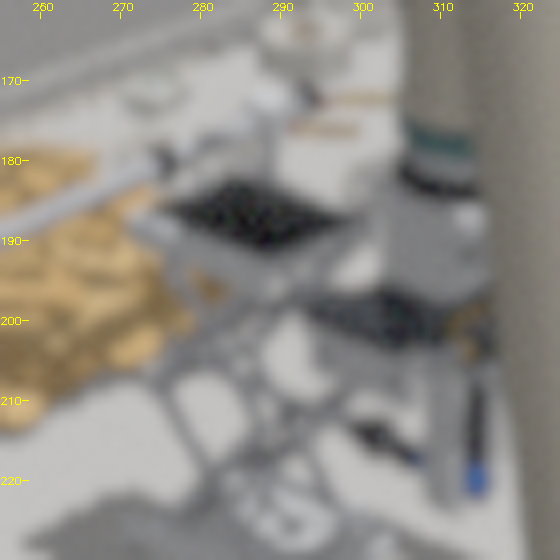

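Run:
```python
from h import *
a=cv2.imread("ref10.png"); b=cv2.imread("pics/s12_full.png")[:,:,::-1]
crop(a,262,164,302,200,18,"pics/c_a.png"); crop(b,262,164,302,200,18,"pics/c_b.png")
A=cv2.imread("pics/c_a.png");B=cv2.imread("pics/c_b.png")
cv2.imwrite("pics/c_ab.png",cv2.resize(np.hstack([A,B]),(800,360)))
f=cams()["scene"]; print(proj(f,(671,-232,250)),proj(f,(671,-232,255)))
```

```text
[293.02994021 173.57705924] [293.02625427 172.45191926]
```

View pics/c_ab.png

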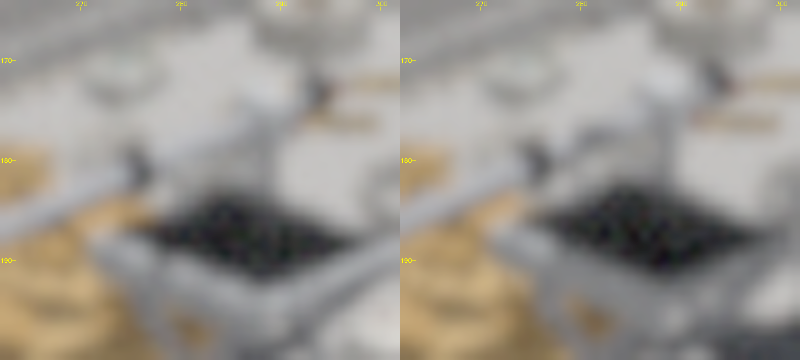

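>>> carry_out --pt "0 0 0 0 0 0 0.4" --pt "0 0 0 0 0 0 0.4" --pt "0 0 -0.035 0 0 0 0.4" --pt "0 0 -0.08 0 0 0 0.4" --pt "-0.06 0 -0.1 0 0 0 0.4" --pt "-0.12 0.02 -0.1 0 0 0 0.4" --pt "-0.16 0.04 -0.1 0 0 0 0.4" --pt "-0.16 0.04 -0.1 0 0 0 0.4"

```text
t: 15.0
tcp_pos: [398.6, -275.6, 160.2]
tool_rot: [1.0, 0.016, 0.002, 0.001]
contact_force: [-0.1, 0.5, -0.4]
width: 28.3
```

Run:
```python
from rail import *
meas("s13")
a=cv2.imread("ref10.png"); b=cv2.imread("pics/s13_full.png")[:,:,::-1]
crop(a,262,164,302,200,18,"pics/c_a.png"); crop(b,262,164,302,200,18,"pics/c_b.png")
A=cv2.imread("pics/c_a.png");B=cv2.imread("pics/c_b.png")
cv2.imwrite("pics/c_ab2.png",cv2.resize(np.hstack([A,B]),(800,360)))
ga,gb=gray(a),gray(b)
for n,box in [("cap",(287,167,299,180)),("colF",(270,176,281,187)),("rail",(240,186,262,200)),("plat",(280,188,298,198)),("platall",(268,182,303,200)),("hand",(300,200,315,214))]: print(n,shift(ga,gb,box))
g=grab_frame("top"); crop(g["img"],300,150,370,220,8,"pics/t13.png")
```

```text
cap (-0.25, -0.625, 0.946)
colF (-0.25, -1.375, 0.84)
colN (0.0, -0.125, 0.995)
plat (-0.25, -11.25, 0.941)
ecc cap 0.6877979532016723 [-0.38347152 -0.7505698 ]
cap (-0.25, -0.5, 0.96)
colF (0.0, -0.875, 0.992)
rail (-0.25, -0.125, 0.986)
plat (0.125, -1.0, 0.995)
platall (0.125, -0.875, 0.99)
hand (-3.0, -3.0, 0.603)
```

View pics/c_ab2.png

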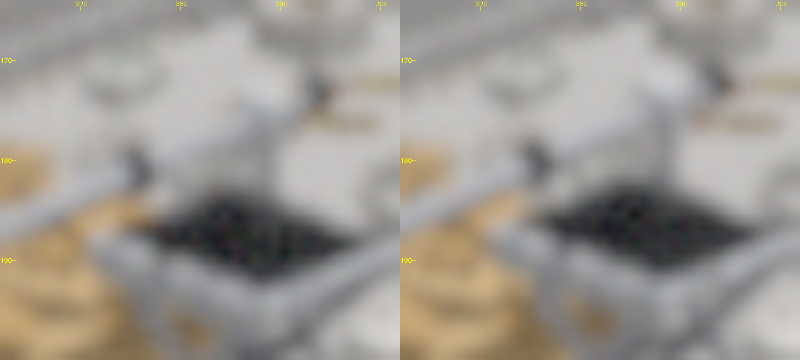

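View pics/t13.png

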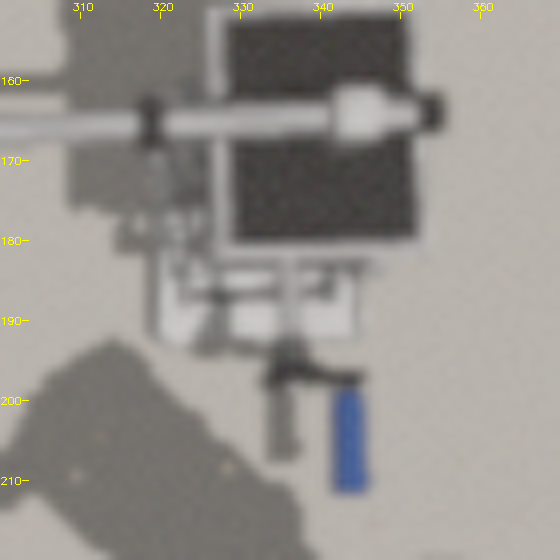

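```bash
cat > railfit.py <<'E'
from track import *
def prof(a,b,f):
    # rail points along axis
    res=[]
    c0=np.array([657,171.2]); u=np.array([.0365,-.9993])
    for s in range(60,400,20):
        n=0;dd=0
        p=np.array([*(c0+u*s),250.]); q=proj(f,p); qn=proj(f,np.array([*(c0+u*(s+20)),250.]))
        xs=range(int(round(q[0])),max(int(round(qn[0])),int(round(q[0]))+1))
        num=den=0
        for x in xs:
            yc=q[1]+(qn[1]-q[1])*(x-q[0])/(qn[0]-q[0])
            ys=np.arange(yc-3,yc+3.01,0.25)
            col=lambda im,yy: cv2.remap(im,np.full((1,len(yy)),x,np.float32),yy[None].astype(np.float32),cv2.INTER_CUBIC)[0]
            # search shift minimizing SSD with gain/offset-free
            A=col(a,ys); best=None
            num_=[];
            for d in np.arange(-2,2.01,0.05):
                B=col(b,ys+d); num_.append(((B-A)**2).sum())
            num=num+np.array(num_)
        d=np.arange(-2,2.01,0.05)[np.argmin(num)]
        res.append((s,q.round(1).tolist(),round(float(d),2),round(float(d)/-.225,1)))
    return res
E
python3 - <<'E'
from railfit import *
f=cams()["scene"]
a=gray(cv2.imread("ref10.png"));b=gray(cv2.imread("pics/s13_full.png")[:,:,::-1]);c=gray(f["img"])
R1=prof(a,b,f);R2=prof(c,b,f);R3=prof(c,a,f)
for x,y,z in zip(R1,R2,R3): print(x[0],x[1],"ref->now",x[2],x[3],"start->now",y[2],y[3],"start->ref",z[2],z[3])
E
```

```text
60 [228.9, 200.7] ref->now -0.05 0.2 start->now 0.0 -0.0 start->ref 0.05 -0.2
80 [233.2, 198.9] ref->now -0.25 1.1 start->now -0.25 1.1 start->ref 0.0 -0.0
100 [237.3, 197.1] ref->now -0.15 0.7 start->now -0.1 0.4 start->ref 0.05 -0.2
120 [241.4, 195.4] ref->now -0.15 0.7 start->now -0.15 0.7 start->ref 0.0 -0.0
140 [245.4, 193.7] ref->now -0.35 1.6 start->now -0.35 1.6 start->ref 0.0 -0.0
160 [249.3, 192.0] ref->now -0.45 2.0 start->now -0.4 1.8 start->ref 0.05 -0.2
180 [253.2, 190.4] ref->now -0.5 2.2 start->now -0.4 1.8 start->ref 0.05 -0.2
200 [257.0, 188.8] ref->now -0.25 1.1 start->now -0.25 1.1 start->ref 0.0 -0.0
220 [260.8, 187.2] ref->now -0.7 3.1 start->now -0.65 2.9 start->ref 0.0 -0.0
240 [264.5, 185.6] ref->now -0.65 2.9 start->now -0.6 2.7 start->ref 0.05 -0.2
260 [268.2, 184.0] ref->now -0.9 4.0 start->now -0.8 3.6 start->ref 0.1 -0.4
280 [271.8, 182.5] ref->now -0.95 4.2 start->now -0.9 4.0 start->ref 0.0 -0.0
300 [275.3, 181.0] ref->now -0.8 3.6 start->now -0.75 3.3 start->ref 0.05 -0.2
320 [278.8, 179.5] ref->now -0.95 4.2 start->now -0.9 4.0 start->ref 0.05 -0.2
340 [282.3, 178.0] ref->now -0.65 2.9 start->now -0.6 2.7 start->ref 0.1 -0.4
360 [285.7, 176.6] ref->now -1.0 4.4 start->now -0.85 3.8 start->ref 0.15 -0.7
380 [289.0, 175.2] ref->now -0.9 4.0 start->now -0.85 3.8 start->ref 0.1 -0.4
```

Run:
```python
from crank import *
T=cams()["top"]; print(atz(T,343.6,205,79))
to([(558,-229,165),(558,-229,110),(558,-229,60.5)],2.1)
rows(133,78,5)
```

```text
[ 564.79928946 -229.74913127   79.        ]
t 15.3 tcp [ 401.8 -273.7  159.6] w 28.1 F [ 0.8 -0.6  0.1] psi 2.17 zax [ 0.0036  0.     -1.    ]
[0.1578, -0.0388, -0.0049, 0.01, -0.21, 0.07]
[0.1576, -0.0388, 0.0501, 0.01, -0.21, 0.07]
[0.1574, -0.0388, 0.0996, 0.01, -0.21, 0.07]
[[0, 0.004, -0.005, 0, 0, 0, 0.8], [0, 0.0069, -0.0106, 0, 0, 0, 0.8], [0, 0.0086, -0.0166, 0, 0, 0, 0.8], [0, 0.0091, -0.0229, 0, 0, 0, 0.8], [0, 0.0084, -0.0292, 0, 0, 0, 0.8]]
```

>>> carry_out --pt "0.05 -0.012 0 0 0 0 0.35" --pt "0.1 -0.025 0 0 0 0 0.35" --pt "0.1575 -0.0388 0 0 -0.2 0 0.35" --pt "0.1575 -0.0388 0.03 0 -0.2 0 0.35" --pt "0.1575 -0.0388 0.07 0 -0.2 0 0.35" --pt "0.1574 -0.0388 0.0996 0 -0.2 0 0.35" --pt "0.1574 -0.0388 0.0996 0 -0.2 0 0.7" --pt "0.1574 -0.0388 0.0996 0 -0.2 0 0.8"

```text
t: 16.3
tcp_pos: [558.5, -228.3, 61.2]
tool_rot: [1.0, 0.019, 0.0, -0.0]
contact_force: [-0.8, 2.0, -1.4]
width: 16.6
```

>>> carry_out --pt "0 0 0 0 0 0 0.8" --pt "0 0.004 -0.005 0 0 0 0.8" --pt "0 0.0069 -0.0106 0 0 0 0.8" --pt "0 0.0086 -0.0166 0 0 0 0.8" --pt "0 0.0091 -0.0229 0 0 0 0.8" --pt "0 0.0084 -0.0292 0 0 0 0.8" --pt "0 0.0084 -0.0292 0 0 0 0.8" --pt "0 0.0084 -0.0292 0 0 0 0.8"

```text
t: 17.3
tcp_pos: [558.9, -234.9, 90.7]
tool_rot: [1.0, 0.019, 0.0, -0.002]
contact_force: [-1.5, 6.5, 0.4]
width: 16.9
```

>>> carry_out --pt "0 0 0 0 0 0 0.4" --pt "0 0 0 0 0 0 0.4" --pt "0 0 -0.035 0 0 0 0.4" --pt "0 0 -0.07 0 0 0 0.4" --pt "-0.06 0 -0.07 0 0 0 0.4" --pt "-0.12 0.02 -0.07 0 0 0 0.4" --pt "-0.16 0.04 -0.07 0 0 0 0.4" --pt "-0.16 0.04 -0.07 0 0 0 0.4"

```text
t: 18.3
tcp_pos: [398.6, -283.2, 161.5]
tool_rot: [1.0, 0.017, 0.0, -0.0]
contact_force: [0.1, 0.4, 0.5]
width: 28.5
```

Run:
```python
from railfit import *
from rail import meas
meas("s14")
f=cams()["scene"]
a=gray(cv2.imread("ref10.png"));b=gray(cv2.imread("pics/s14_full.png")[:,:,::-1]);c=gray(f["img"])
R1=prof(a,b,f);R2=prof(c,b,f)
for R in (R1,R2):
    s=np.array([x[0] for x in R]);d=np.array([x[3] for x in R]); m=s>100
    print(d, "lift@375",(s[m]*d[m]).sum()/(s[m]**2).sum()*375)
a=gray(cv2.imread("pics/s13_full.png")[:,:,::-1])
for n,box in [("plat",(280,188,298,198)),("platall",(268,182,303,200))]: print(n,shift(a,b,box))
for n,box in [("plat",(280,188,298,198)),("platall",(268,182,303,200))]: print(n,shift(gray(cv2.imread("ref10.png")),b,box))
g=grab_frame("top"); crop(g["img"],300,150,370,220,8,"pics/t14.png")
```

```text
cap (0.0, -0.25, 0.99)
colF (-0.25, -1.0, 0.843)
colN (0.0, 0.0, 0.998)
plat (-0.375, -10.875, 0.94)
ecc cap 0.8248989000530405 [-0.24517545 -0.13487926]
[ 0.4  0.4  0.7 -0.2 -0.   1.6  1.8  0.4  1.3  1.6  2.   3.1  2.2  1.8
  1.6  1.6  2.2] lift@375 2.284937888198758
[ 0.2  0.4  0.4 -0.2 -0.   1.3  1.3  0.4  1.3  1.3  1.6  2.7  2.   1.6
  1.1  1.1  1.6] lift@375 1.8470496894409938
plat (-0.125, 0.375, 0.992)
platall (-0.125, 0.375, 0.994)
plat (0.0, -0.5, 0.995)
platall (0.0, -0.5, 0.994)
```

View pics/s14.png

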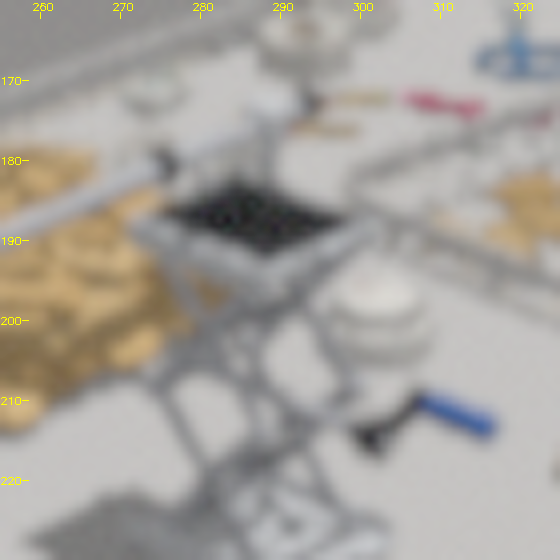

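View pics/t14.png

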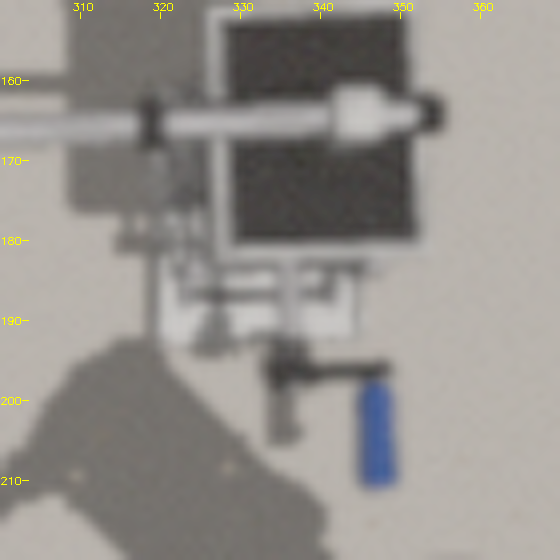

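Run:
```python
from h import *
to([(400,-200,240),(469.7,311.5,240)],2.8)
```

```text
t 18.6 tcp [ 401.6 -281.1  160.5] w 27.9 F [ 0.5  0.2 -0. ] psi 2.27 zax [ 7.0e-04  3.5e-03 -1.0e+00]
[0.0016, -0.0814, -0.0792, -0.2, -0.05, -0.53]
[0.0915, -0.5897, -0.0774, -0.2, -0.05, -0.53]
```

>>> carry_out --pt "0 -0.02 -0.04 0 0 0 0.15" --pt "0.005 -0.07 -0.079 -0.2 0 -0.5 0.15" --pt "0.01 -0.13 -0.079 -0.2 0 -0.5 0.15" --pt "0.02 -0.19 -0.079 -0.2 0 -0.5 0.15" --pt "0.03 -0.25 -0.079 -0.2 0 -0.5 0.15" --pt "0.04 -0.31 -0.079 -0.2 0 -0.5 0.15" --pt "0.05 -0.37 -0.079 -0.2 0 -0.5 0.15" --pt "0.06 -0.43 -0.079 -0.2 0 -0.5 0.15"

```text
t: 19.6
tcp_pos: [444.8, 153.6, 241.1]
tool_rot: [1.0, 0.025, 0.001, 0.0]
contact_force: [1.4, -0.9, -0.2]
width: 39.7
```

Run:
```python
from h import *
to([(469.7,311.5,225),(469.7,311.5,162)],2.8)
```

```text
t 19.6 tcp [444.8 153.6 241.1] w 39.7 F [ 1.4 -0.9 -0.2] psi 2.88 zax [ 1.8e-03 -2.0e-04 -1.0e+00]
[0.0327, -0.1565, 0.0161, 0.02, -0.1, 0.08]
[0.0326, -0.1565, 0.0791, 0.02, -0.1, 0.08]
```

>>> carry_out --pt "0.01 -0.05 0 0 0 0 0.15" --pt "0.02 -0.1 0 0 0 0 0.15" --pt "0.0327 -0.1565 0.01 0 0 0 0.15" --pt "0.0327 -0.1565 0.03 0 0 0 0.15" --pt "0.0327 -0.1565 0.04 0 -0.1 0 0.15" --pt "0.0327 -0.1565 0.04 0 -0.1 0 0.15" --pt "0.0327 -0.1565 0.04 0 -0.1 0 0.15" --pt "0.0327 -0.1565 0.04 0 -0.1 0 0.15"

```text
t: 20.6
tcp_pos: [470.3, 311.3, 202.1]
tool_rot: [1.0, 0.025, 0.001, -0.0]
contact_force: [-0.2, -0.1, 0.3]
width: 40.1
```

Run:
```python
from h import *
f=grab_frame("scene"); crop(f["img"],170,210,260,310,7,"pics/s20.png")
to([(469.7,311.5,162)],2.8)
s=r.sense();p=np.array(s["tcp_pos"]); 
for q in (p,p+[0,20,0],p-[0,20,0]): print(proj(f,q))
for n,h in (("h2",(466.7,364.4)),("h3",(469.7,311.5))): print(n,proj(f,(*h,192)),proj(f,(*h,160)))
```

```text
t 20.6 tcp [470.2 311.3 202. ] w 39.7 F [ 0.1 -0.   0.2] psi 2.83 zax [ 1.6e-03  5.0e-04 -1.0e+00]
[-0.0006, -0.0002, 0.04, -0.02, -0.09, 0.03]
[216.70815843 253.17683817]
[211.48467262 255.68893803]
[221.83873442 250.70942087]
h2 [203.62747283 263.13535732] [204.68152397 271.70954099]
h3 [217.03026268 255.95554268] [217.90869279 264.3973831 ]
```

View pics/s20.png

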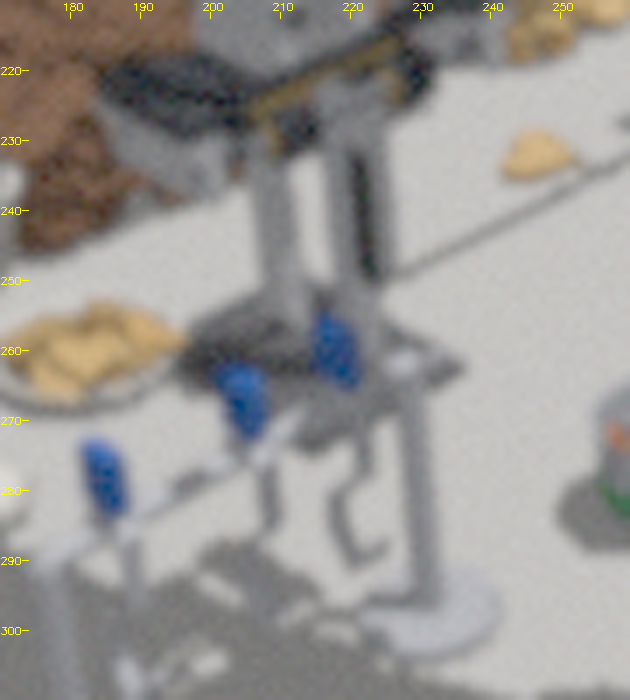

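>>> carry_out --pt "0 0 0.015 0 0 0 0.15" --pt "0 0 0.03 0 0 0 0.15" --pt "0 0 0.04 0 0 0 0.15" --pt "0 0 0.04 0 0 0 0.4" --pt "0 0 0.04 0 0 0 0.6" --pt "0 0 0.04 0 0 0 0.9" --pt "0 0 0.04 0 0 0 0.9" --pt "0 0 0.04 0 0 0 0.9" --force 35

```text
t: 21.65
tcp_pos: [470.6, 311.6, 162.5]
tool_rot: [1.0, 0.025, 0.001, -0.001]
contact_force: [0.7, 0.2, 1.4]
width: 11.7
```

Run:
```python
from h import *
f=grab_frame("scene"); crop(f["img"],170,210,260,310,7,"pics/s21.png")
to([(469.7,311.5,162)],2.8)
```

```text
t 21.7 tcp [470.6 311.6 162.5] w 11.9 F [-0.3  0.3  2. ] psi 2.83 zax [ 0.0026  0.0011 -1.    ]
[-0.0009, 0.0, 0.0005, -0.06, -0.15, 0.03]
```

View pics/s21.png

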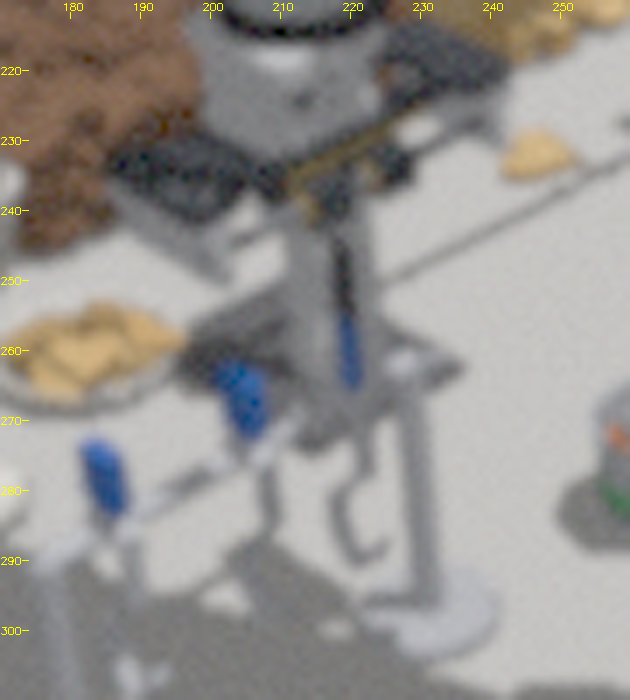

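>>> carry_out --pt "0 0 -0.013 0 0 0 0.9" --pt "0 0 -0.026 0 0 0 0.9" --pt "0 0 -0.026 0 0 0 0.9" --pt "-0.015 0 -0.026 0 0 0 0.9" --pt "-0.03 0 -0.026 0 0 0 0.9" --pt "-0.045 0 -0.027 0 0 0 0.9" --pt "-0.055 0 -0.04 0 0 0 0.9" --pt "-0.055 0 -0.06 0 0 0 0.9"

```text
t: 22.7
tcp_pos: [414.0, 308.6, 223.2]
tool_rot: [1.0, 0.025, 0.001, -0.0]
contact_force: [0.8, 0.1, -0.5]
width: 11.7
```

Run:
```python
from h import *
f=grab_frame("scene"); crop(f["img"],170,200,260,300,7,"pics/s22.png")
to([(469.7,311.5,162)],2.8)
```

```text
t 22.8 tcp [416.2 309.7 226.4] w 11.6 F [-0.2 -1.1  0.9] psi 2.87 zax [ 0.0077  0.004  -1.    ]
[0.053, 0.0011, 0.0648, -0.2, -0.45, 0.07]
```

View pics/s22.png

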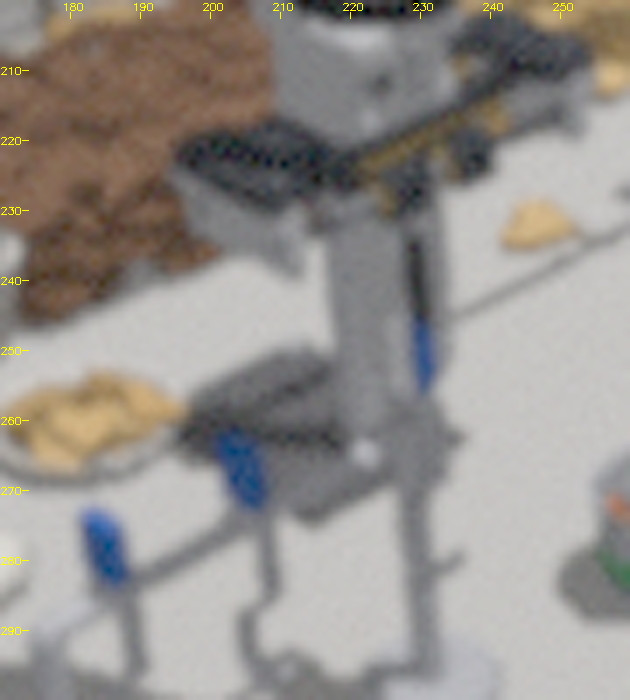

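Run:
```python
from h import *
to([(450,250,290),(520,160,290),(600,61,290)],2.1)
```

```text
t 22.8 tcp [416.2 309.7 226.4] w 11.6 F [-0.2 -1.1  0.9] psi 2.87 zax [ 0.0077  0.004  -1.    ]
[0.0312, 0.0611, -0.0636, -0.21, -0.45, 0.77]
[0.0966, 0.1545, -0.0634, -0.21, -0.45, 0.77]
[0.1716, 0.2574, -0.0632, -0.21, -0.45, 0.77]
```

>>> carry_out --pt "0.015 0.03 -0.03 0 0 0 0.9" --pt "0.031 0.061 -0.0635 -0.2 -0.45 0.77 0.9" --pt "0.06 0.105 -0.0635 -0.2 -0.45 0.77 0.9" --pt "0.0966 0.1545 -0.0634 -0.2 -0.45 0.77 0.9" --pt "0.135 0.2 -0.0633 -0.2 -0.45 0.77 0.9" --pt "0.16 0.24 -0.0632 -0.2 -0.45 0.77 0.9" --pt "0.1716 0.2574 -0.0632 -0.2 -0.45 0.77 0.9" --pt "0.1716 0.2574 -0.0632 -0.2 -0.45 0.77 0.9"

```text
t: 23.75
tcp_pos: [600.2, 60.7, 289.8]
tool_rot: [1.0, 0.018, -0.0, -0.0]
contact_force: [0.4, 0.8, -1.0]
width: 12.0
```

Run:
```python
from h import *
f=grab_frame("scene"); crop(f["img"],200,150,290,250,7,"pics/s23.png")
g=grab_frame("top"); crop(g["img"],220,140,300,220,7,"pics/t23.png")
to([(610,61.3,288),(660,61.3,288),(660,61.3,264)],2.1)
```

```text
t 23.9 tcp [599.1  62.4 290.2] w 11.7 F [ 0.6 -0.4  0.8] psi 2.15 zax [-6.0e-04  1.3e-03 -1.0e+00]
[0.0109, 0.0015, 0.0022, -0.08, 0.03, 0.05]
[0.0608, 0.0034, 0.0022, -0.08, 0.03, 0.05]
[0.0609, 0.0034, 0.0262, -0.08, 0.03, 0.05]
```

View pics/s23.png

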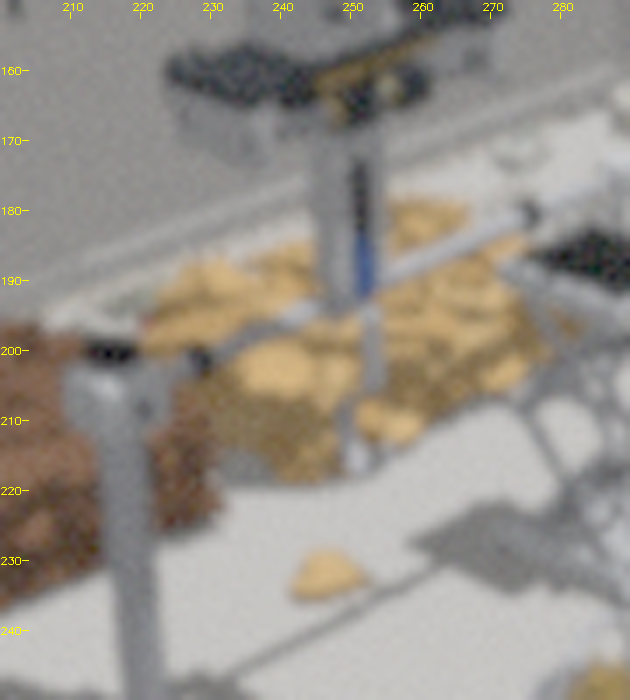

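View pics/t23.png

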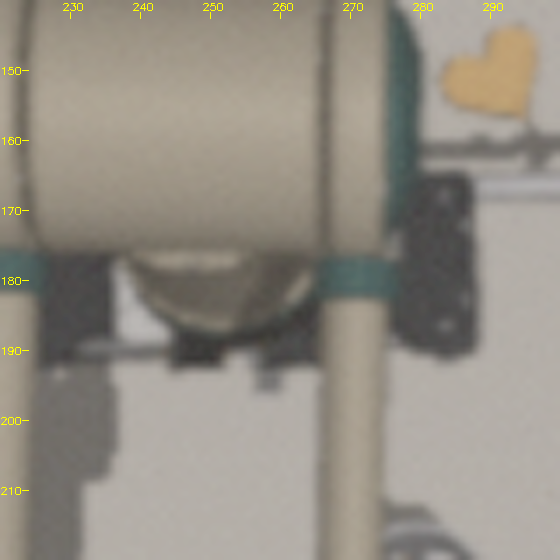

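Hook held upright in front of the rail. Insert and lower.

>>> carry_out --pt "0.015 0.002 0.0022 0 0 0 0.9" --pt "0.03 0.003 0.0022 0 0 0 0.9" --pt "0.045 0.0034 0.0022 0 0 0 0.9" --pt "0.0608 0.0034 0.0022 0 0 0 0.9" --pt "0.0608 0.0034 0.0022 0 0 0 0.9" --pt "0.0608 0.0034 0.01 0 0 0 0.9" --pt "0.0609 0.0034 0.018 0 0 0 0.9" --pt "0.0609 0.0034 0.022 0 0 0 0.9"

```text
t: 24.85
tcp_pos: [659.3, 61.3, 267.4]
tool_rot: [1.0, 0.019, -0.001, -0.001]
contact_force: [0.4, 0.1, -1.3]
width: 11.8
```

Run:
```python
from h import *
f=grab_frame("scene"); crop(f["img"],200,150,290,250,7,"pics/s24.png")
to([(660,61.3,264)],2.1)
```

```text
t 24.9 tcp [659.2  61.3 267.1] w 11.5 F [ 0.7 -0.1 -0.5] psi 2.15 zax [-0.0024  0.0014 -1.    ]
[0.0008, 0.0, 0.0031, -0.08, 0.13, 0.05]
```

View pics/s24.png

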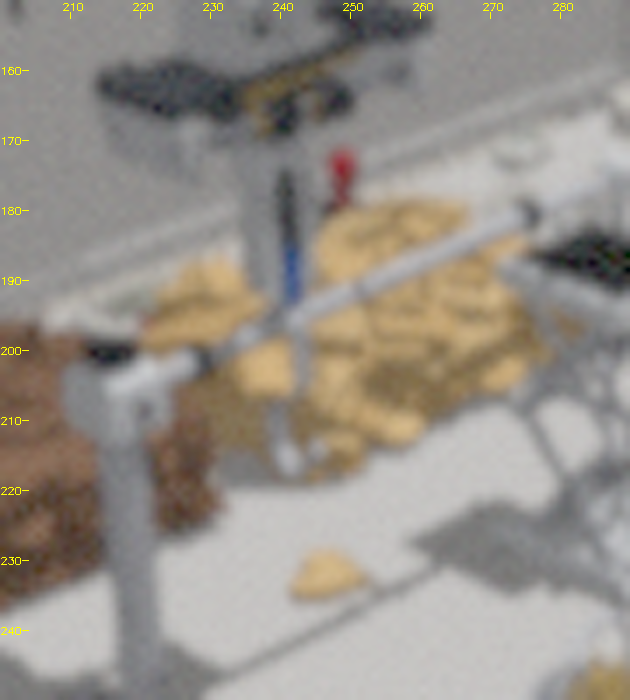

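>>> carry_out --pt "0 0 0.0025 0 0 0 0.9" --pt "0 0 0.005 0 0 0 0.9" --pt "0 0 0.005 0 0 0 0.9" --pt "0 0 0.005 0 0 0 0.7" --pt "0 0 0.005 0 0 0 0.5" --pt "0 0 0.005 0 0 0 0.4" --pt "0 0 0.005 0 0 0 0.4" --pt "0 0 0.005 0 0 0 0.4"

```text
t: 25.9
tcp_pos: [659.1, 61.3, 261.9]
tool_rot: [1.0, 0.019, -0.001, -0.001]
contact_force: [-0.3, -1.0, 0.2]
width: 28.1
```

>>> carry_out --pt "0 0 -0.01 0 0 0 0.4" --pt "0 0 -0.03 0 0 0 0.3" --pt "0 0 -0.05 0 0 0 0.2" --pt "-0.02 0 -0.06 0 0 0 0.15" --pt "-0.07 0 -0.06 0 0 0 0.15" --pt "-0.12 0 -0.06 0 0 0 0.15" --pt "-0.14 -0.03 -0.04 0 0 0 0.15" --pt "-0.14 -0.08 -0.02 0 0 0 0.15"

```text
t: 26.9
tcp_pos: [513.4, 135.3, 283.4]
tool_rot: [1.0, 0.017, -0.001, -0.0]
contact_force: [1.0, -0.2, -0.2]
width: 39.9
```

Run:
```python
from h import *
f=grab_frame("scene"); crop(f["img"],190,150,290,250,7,"pics/s25.png")
to([(466.7,364.4,225),(466.7,364.4,162)],2.8)
```

```text
t 26.9 tcp [511.7 142.2 280.2] w 40.3 F [-1.3  2.5 -1.2] psi 2.29 zax [-0.0074  0.0076 -0.9999]
[-0.0357, -0.2234, 0.0572, -0.46, 0.4, -0.51]
[-0.0352, -0.2229, 0.1202, -0.46, 0.4, -0.51]
```

View pics/s25.png

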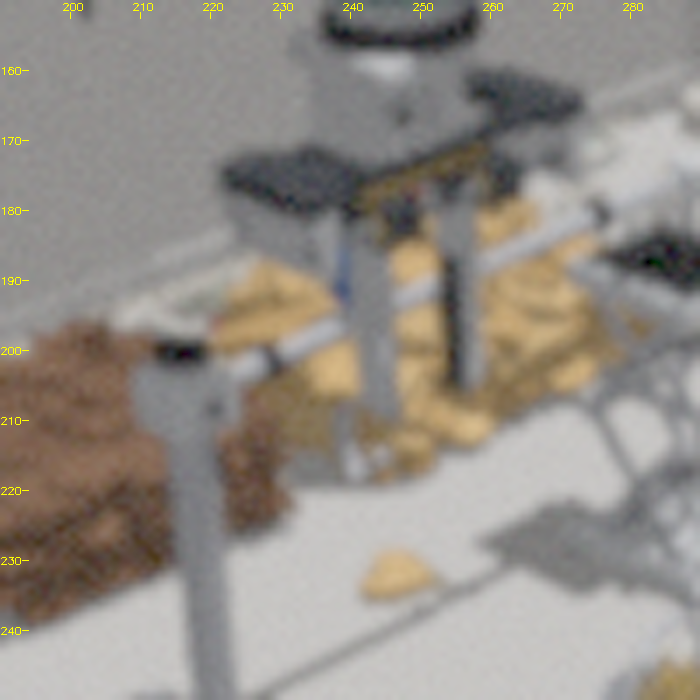

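Hook 3 hangs on the rail. Now hook 2.

>>> carry_out --pt "-0.005 -0.05 0 0 0 0 0.15" --pt "-0.015 -0.11 0.02 -0.4 0.4 -0.5 0.15" --pt "-0.025 -0.17 0.04 -0.4 0.4 -0.5 0.15" --pt "-0.0357 -0.2234 0.057 -0.4 0.4 -0.5 0.15" --pt "-0.0357 -0.2234 0.07 -0.45 0.4 -0.5 0.15" --pt "-0.0355 -0.2232 0.08 -0.45 0.4 -0.5 0.15" --pt "-0.0355 -0.2232 0.08 -0.45 0.4 -0.5 0.15" --pt "-0.0355 -0.2232 0.08 -0.45 0.4 -0.5 0.15"

```text
t: 27.95
tcp_pos: [467.5, 363.2, 203.0]
tool_rot: [1.0, 0.023, 0.001, -0.0]
contact_force: [0.9, -0.4, -0.4]
width: 39.9
```

Run:
```python
from h import *
f=grab_frame("scene"); crop(f["img"],170,180,270,280,7,"pics/s26.png")
to([(467.5,364.4,162)],2.8)
```

```text
t 28.0 tcp [467.5 363.5 203.1] w 40.1 F [ 0.1 -0.1  0.2] psi 2.68 zax [ 1.3e-03  7.0e-04 -1.0e+00]
[-0.0001, -0.0009, 0.0411, -0.04, -0.07, -0.12]
```

View pics/s26.png

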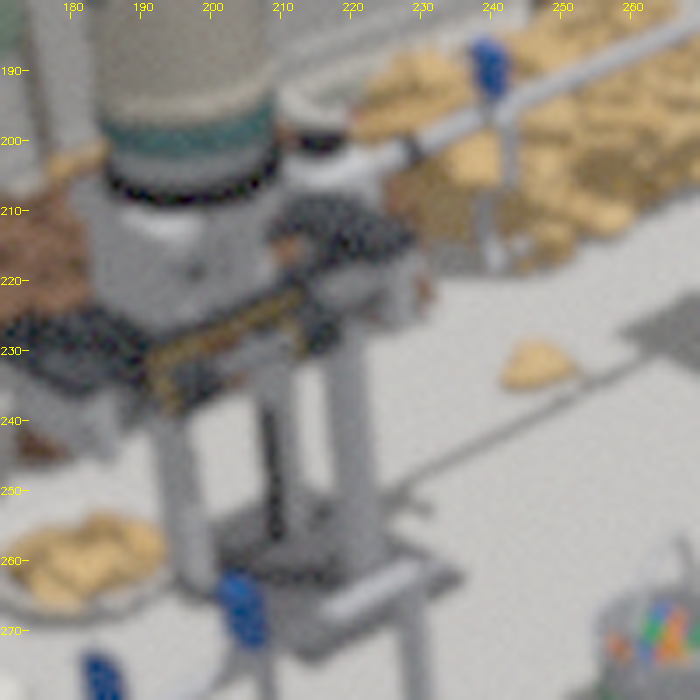

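>>> carry_out --pt "0 -0.001 0.015 0 0 0 0.15" --pt "0 -0.001 0.03 0 0 0 0.15" --pt "0 -0.001 0.041 0 0 0 0.15" --pt "0 -0.001 0.041 0 0 0 0.4" --pt "0 -0.001 0.041 0 0 0 0.6" --pt "0 -0.001 0.041 0 0 0 0.9" --pt "0 -0.001 0.041 0 0 0 0.9" --pt "0 -0.001 0.041 0 0 0 0.9" --force 35

```text
t: 29.0
tcp_pos: [467.9, 364.8, 162.6]
tool_rot: [1.0, 0.023, 0.001, -0.001]
contact_force: [0.5, 0.4, 1.2]
width: 11.4
```

>>> carry_out --pt "0 0 -0.013 0 0 0 0.9" --pt "0 0 -0.026 0 0 0 0.9" --pt "0 0 -0.026 0 0 0 0.9" --pt "-0.015 0 -0.026 0 0 0 0.9" --pt "-0.03 0 -0.026 0 0 0 0.9" --pt "-0.045 0 -0.027 0 0 0 0.9" --pt "-0.055 0 -0.04 0 0 0 0.9" --pt "-0.055 0 -0.06 0 0 0 0.9"

```text
t: 30.0
tcp_pos: [411.3, 362.0, 223.3]
tool_rot: [1.0, 0.024, 0.001, -0.001]
contact_force: [0.5, 0.1, -0.7]
width: 12.1
```

Run:
```python
from h import *
f=grab_frame("scene"); crop(f["img"],170,200,270,300,7,"pics/s27.png")
# rail at s=225: 
c=np.array([657,171.2]); u=np.array([.0365,-.9993]); print(c+225*u)
to([(450,250,290),(520,100,290),(605,-53.6,290)],2.1)
```

```text
[665.2125 -53.6425]
t 30.1 tcp [413.4 363.2 226.6] w 12.3 F [1.1 0.1 0.6] psi 2.72 zax [ 0.0072  0.0047 -1.    ]
[0.0316, 0.1145, -0.0636, -0.25, -0.43, 0.62]
[0.0944, 0.2677, -0.0638, -0.25, -0.43, 0.62]
[0.172, 0.4251, -0.064, -0.25, -0.43, 0.62]
```

View pics/s27.png

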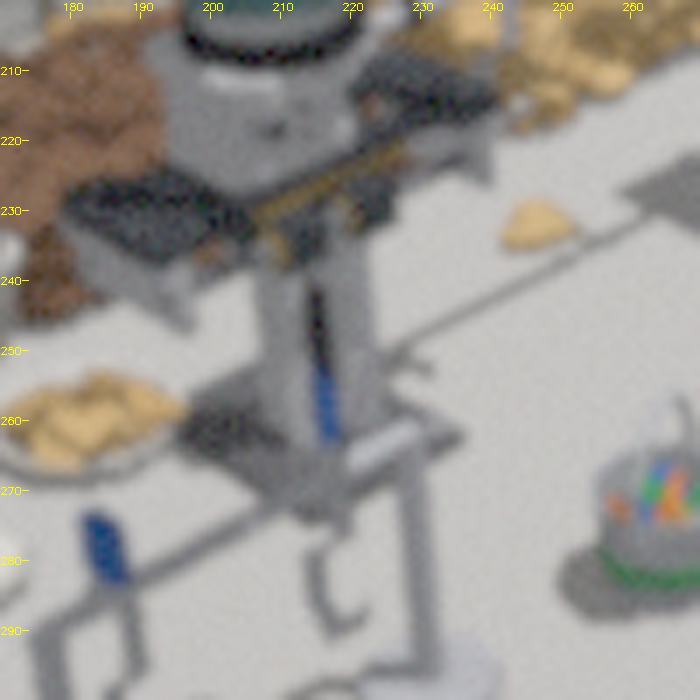

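>>> carry_out --pt "0.012 0.045 -0.03 0 0 0 0.9" --pt "0.025 0.1 -0.063 -0.2 -0.4 0.6 0.9" --pt "0.045 0.155 -0.0635 -0.2 -0.4 0.6 0.9" --pt "0.07 0.21 -0.0637 -0.2 -0.4 0.6 0.9" --pt "0.0944 0.2677 -0.0638 -0.2 -0.4 0.6 0.9" --pt "0.12 0.32 -0.064 -0.25 -0.4 0.6 0.9" --pt "0.15 0.375 -0.064 -0.25 -0.4 0.6 0.9" --pt "0.172 0.4251 -0.064 -0.25 -0.4 0.6 0.9"

```text
t: 31.05
tcp_pos: [606.1, -55.5, 290.4]
tool_rot: [1.0, 0.018, 0.001, 0.0]
contact_force: [0.9, 0.0, -1.1]
width: 12.1
```

Run:
```python
from h import *
to([(605,-53.6,288.5),(663.5,-53.6,288.5),(663.5,-53.6,267)],2.1)
```

```text
t 31.1 tcp [606.1 -55.5 290.4] w 12.1 F [ 0.9  0.  -1.1] psi 2.09 zax [ 1.8e-03 -1.0e-04 -1.0e+00]
[-0.001, -0.002, 0.0019, 0.01, -0.1, -0.01]
[0.0574, 0.0002, 0.002, 0.01, -0.1, -0.01]
[0.0574, 0.0002, 0.0235, 0.01, -0.1, -0.01]
```

>>> carry_out --pt "0.005 -0.002 0.002 0 0 0 0.9" --pt "0.02 -0.001 0.002 0 0 0 0.9" --pt "0.04 0 0.002 0 -0.1 0 0.9" --pt "0.0574 0 0.002 0 -0.1 0 0.9" --pt "0.0574 0 0.002 0 -0.1 0 0.9" --pt "0.0574 0 0.01 0 -0.1 0 0.9" --pt "0.0574 0 0.018 0 -0.1 0 0.9" --pt "0.0574 0 0.022 0 -0.1 0 0.9"

```text
t: 32.05
tcp_pos: [662.7, -53.2, 267.8]
tool_rot: [1.0, 0.018, -0.001, -0.0]
contact_force: [-0.8, 0.1, -0.3]
width: 12.1
```

Run:
```python
from h import *
f=grab_frame("scene"); crop(f["img"],210,150,310,250,7,"pics/s28.png")
to([(663.5,-53.6,264)],2.1)
```

```text
t 32.1 tcp [662.6 -53.3 267.4] w 12.0 F [-0.   0.1 -0.6] psi 2.09 zax [-1.8e-03  2.0e-04 -1.0e+00]
[0.0009, 0.0004, 0.0034, -0.02, 0.1, -0.01]
```

View pics/s28.png

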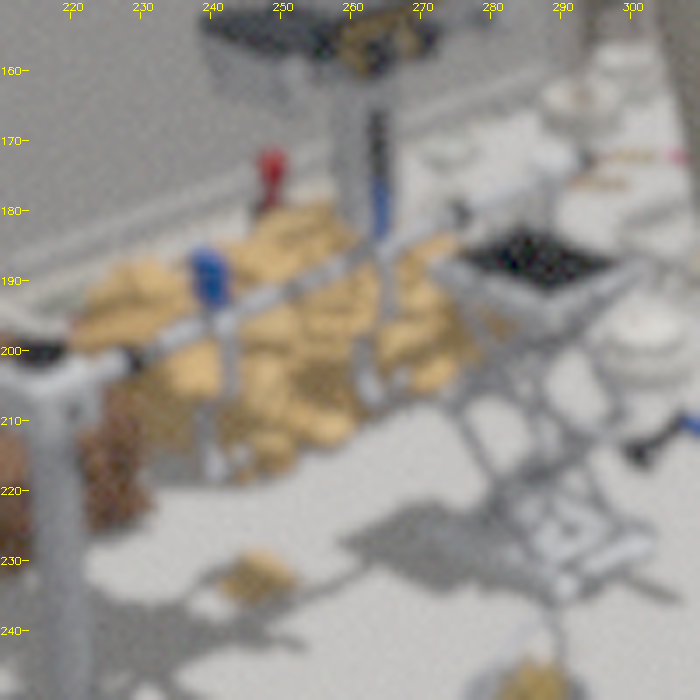

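>>> carry_out --pt "0 0 0.0025 0 0 0 0.9" --pt "0 0 0.0045 0 0 0 0.9" --pt "0 0 0.0045 0 0 0 0.9" --pt "0 0 0.0045 0 0 0 0.7" --pt "0 0 0.0045 0 0 0 0.5" --pt "0 0 0.0045 0 0 0 0.4" --pt "0 0 0.0045 0 0 0 0.4" --pt "0 0 0.0045 0 0 0 0.4"

```text
t: 33.1
tcp_pos: [662.5, -53.3, 262.7]
tool_rot: [1.0, 0.018, -0.001, -0.0]
contact_force: [-0.7, -0.6, -1.4]
width: 28.4
```

>>> carry_out --pt "0 0 -0.01 0 0 0 0.4" --pt "0 0 -0.03 0 0 0 0.3" --pt "0 0 -0.055 0 0 0 0.15" --pt "-0.05 0.02 -0.06 0 0 0 0.15" --pt "-0.11 0.05 -0.06 0 0 0 0.15" --pt "-0.17 0.09 -0.06 0 0 0 0.15" --pt "-0.22 0.13 -0.06 0 0 0 0.15" --pt "-0.25 0.15 -0.06 0 0 0 0.15"

```text
t: 34.1
tcp_pos: [416.6, -213.5, 324.4]
tool_rot: [1.0, 0.018, -0.0, 0.001]
contact_force: [-0.2, -0.5, -0.2]
width: 39.9
```

Run:
```python
from h import *
import pickle
f=grab_frame("scene"); g=grab_frame("top"); pickle.dump((f,g),open("fg30.pkl","wb"))
crop(f["img"],210,150,310,250,7,"pics/s29.png"); crop(f["img"],245,225,325,300,8,"pics/s29b.png")
crop(g["img"],225,205,325,275,8,"pics/t29.png")
to([],2.1)
```

```text
t 34.2 tcp [ 414.9 -214.7  324.7] w 40.0 F [ 0.6  0.9 -0.2] psi 1.76 zax [-0.0022 -0.0026 -1.    ]
```

View pics/s29.png

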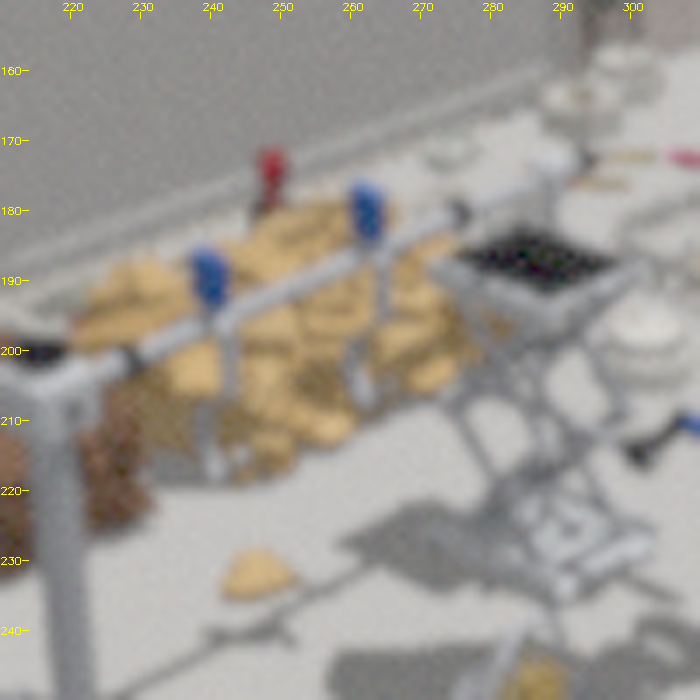

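View pics/s29b.png

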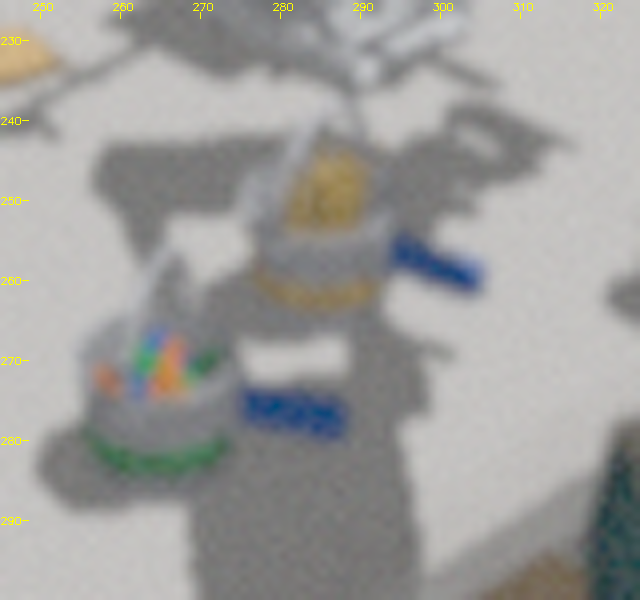

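View pics/t29.png

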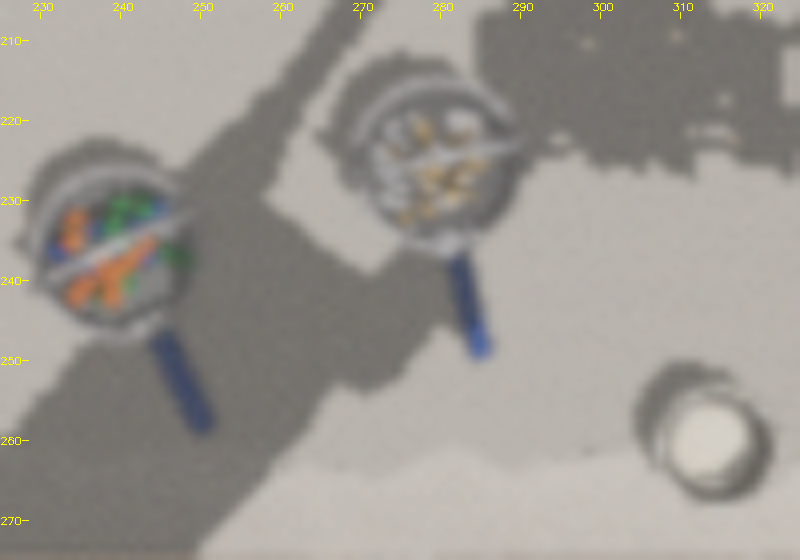

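Run:
```python
from h import *
T=cams()["top"]; S=cams()["scene"]
for n,b,hi,ho in (("ties",(280,224.3),(282.4,237.3),(284.9,249.6)),("clips",(239.7,235.5),(245.2,246.8),(250.4,258.2))):
    B=atz(T,*b,106); I=atz(T,*hi,52);O=atz(T,*ho,52)
    d=(I-O)[:2]; print(n,"bail",B.round(1),"in",I.round(1),"out",O.round(1),"yaw",np.degrees(np.arctan2(d[1],d[0])).round(1),"len",np.linalg.norm(d).round(1),"yaw from bail",np.degrees(np.arctan2(*(B-O)[[1,0]])).round(1),"dist out",np.linalg.norm((B-O)[:2]).round(1))
for n,a,b in (("ties out",(284.9,249.6),(304,260)),("clips out",(250.4,258.2),(287.5,277.5)),("tiesbail",(280,224.3),(286,238)),("clipsbail",(239.7,235.5),(265.5,257))): print(n,tri(T,a,S,b))
```

```text
ties bail [495.9  -9.9 106. ] in [453.1 -18.7  52. ] out [410.3 -27.6  52. ] yaw 11.6 len 43.8 yaw from bail 11.7 dist out 87.4
clips bail [457.7 125.7 106. ] in [419.5 111.2  52. ] out [380.   92.7  52. ] yaw 25.1 len 43.7 yaw from bail 23.0 dist out 84.4
ties out (array([410.91114621, -27.01567775,  42.36646333]), np.float64(2.1391148911780333))
clips out (array([379.11608036,  92.82723366,  41.69320829]), np.float64(1.5244574999791127))
tiesbail (array([494.01247197, -11.55103675, 108.82928806]), np.float64(4.8776439430211))
clipsbail (array([456.50287622, 124.43812368, 106.01695821]), np.float64(3.4595763287226604))
```

Run:
```python
from h import *
to([(429.2,-23.5,120),(429.2,-23.5,70),(429.2,-23.5,23)],11.6)
```

```text
t 34.2 tcp [ 414.9 -214.7  324.7] w 40.0 F [ 0.6  0.9 -0.2] psi 1.76 zax [-0.0022 -0.0026 -1.    ]
[0.0206, -0.1912, 0.2042, 0.13, 0.14, -9.84]
[0.0208, -0.1913, 0.2542, 0.13, 0.14, -9.84]
[0.0209, -0.1914, 0.3012, 0.13, 0.14, -9.84]
```

>>> carry_out --pt "0.004 -0.045 0.03 0 0 -2 0.2" --pt "0.01 -0.095 0.07 0 0 -4.5 0.25" --pt "0.015 -0.145 0.12 0.1 0.1 -7 0.3" --pt "0.0206 -0.1912 0.17 0.1 0.1 -9.5 0.3" --pt "0.0206 -0.1912 0.22 0.1 0.1 -9.84 0.3" --pt "0.0208 -0.1913 0.24 0.1 0.1 -9.84 0.3" --pt "0.0208 -0.1913 0.24 0.1 0.1 -9.84 0.3" --pt "0.0208 -0.1913 0.24 0.1 0.1 -9.84 0.3"

```text
t: 35.2
tcp_pos: [430.9, -23.6, 85.4]
tool_rot: [0.995, 0.101, 0.001, 0.001]
contact_force: [-0.7, -0.2, 0.4]
width: 32.9
```

Run:
```python
from h import *
f=grab_frame("scene"); crop(f["img"],245,205,345,305,7,"pics/s31.png")
to([(429.2,-23.5,23)],11.6)
```

```text
t 35.2 tcp [431.  -23.7  85.6] w 33.2 F [-0.3  0.   0.1] psi 11.60 zax [ 0.0025 -0.0012 -1.    ]
[-0.0018, -0.0007, 0.0626, 0.1, -0.13, 0.0]
```

View pics/s31.png

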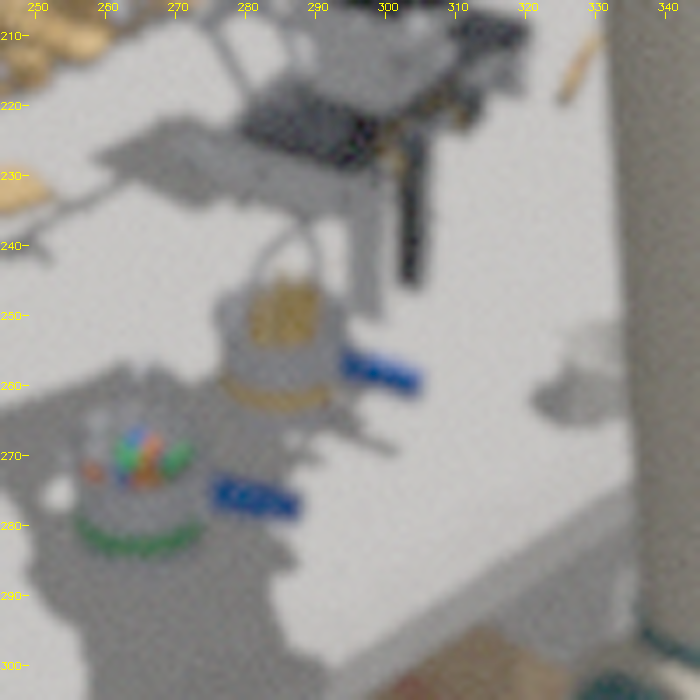

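Straddles. Descend and grip.

>>> carry_out --pt "-0.002 -0.0007 0.02 0 0 0 0.3" --pt "-0.002 -0.0007 0.04 0 -0.1 0 0.3" --pt "-0.002 -0.0007 0.0625 0 -0.1 0 0.3" --pt "-0.002 -0.0007 0.0625 0 -0.1 0 0.3" --pt "-0.002 -0.0007 0.0625 0 -0.1 0 0.5" --pt "-0.002 -0.0007 0.0625 0 -0.1 0 0.7" --pt "-0.002 -0.0007 0.0625 0 -0.1 0 0.95" --pt "-0.002 -0.0007 0.0625 0 -0.1 0 0.95" --force 58

```text
t: 36.25
tcp_pos: [429.8, -23.7, 23.9]
tool_rot: [0.995, 0.101, 0.001, 0.001]
contact_force: [-0.7, 0.0, 5.6]
width: 11.7
```

>>> carry_out --pt "0 0 0 0 0 0 0.95" --pt "0 0 0 0 0 0 0.95" --pt "0 0 -0.01 0 0 0 0.95" --pt "0 0 -0.03 0 0 0 0.95" --pt "0 0 -0.06 0 0 0 0.95" --pt "0 0 -0.08 0 0 0 0.95" --pt "0 0 -0.08 0 0 0 0.95" --pt "0 0 -0.08 0 0 0 0.95"

```text
t: 37.25
tcp_pos: [428.7, -23.4, 103.3]
tool_rot: [0.995, 0.101, 0.0, 0.001]
contact_force: [-0.2, 0.4, -1.9]
width: 11.5
```

Run:
```python
from h import *
f=grab_frame("scene"); crop(f["img"],245,195,345,295,7,"pics/s32.png")
to([(429.2,-23.5,23)],11.6)
```

```text
t 37.3 tcp [428.5 -23.3 103. ] w 11.7 F [-0.2 -0.1 -2. ] psi 11.60 zax [ 3.0e-04 -1.6e-03 -1.0e+00]
[0.0007, 0.0002, 0.08, 0.09, 0.0, -0.0]
```

View pics/s32.png

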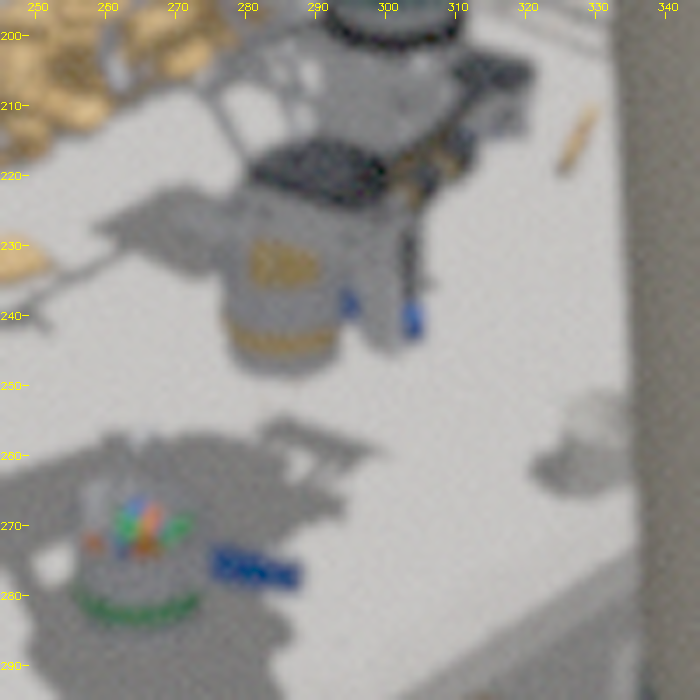

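Run:
```python
from h import *
to([(500,-50,109),(545,-57,109)],2.1)
```

```text
t 37.3 tcp [428.5 -23.3 103. ] w 11.7 F [-0.2 -0.1 -2. ] psi 11.60 zax [ 3.0e-04 -1.6e-03 -1.0e+00]
[0.0647, 0.0405, -0.006, 0.09, -0.01, 9.5]
[0.1074, 0.0564, -0.0059, 0.09, -0.01, 9.5]
```

>>> carry_out --pt "0.015 0.01 -0.006 0 0 2 0.95" --pt "0.035 0.022 -0.006 0 0 4 0.95" --pt "0.055 0.034 -0.006 0 0 6 0.95" --pt "0.075 0.044 -0.006 0 0 8 0.95" --pt "0.095 0.052 -0.006 0 0 9.5 0.95" --pt "0.1074 0.0564 -0.006 0 0 9.5 0.95" --pt "0.1074 0.0564 -0.006 0 0 9.5 0.95" --pt "0.1074 0.0564 -0.006 0 0 9.5 0.95"

```text
t: 38.3
tcp_pos: [543.8, -56.6, 108.6]
tool_rot: [1.0, 0.018, -0.001, 0.001]
contact_force: [0.1, 0.2, -1.6]
width: 11.9
```

Run:
```python
from h import *
F=[grab_frame("scene") for _ in range(3)]
im=np.mean([x["img"] for x in F],0).astype(np.uint8);f=F[0]
crop(im,225,160,315,260,7,"pics/s33.png")
g=grab_frame("top"); crop(g["img"],230,140,310,230,7,"pics/t33.png")
to([(593.3,-55.8,109)],2.1)
b=np.array(r.sense()["tcp_pos"])+[68,2.5,80.7]; print("bail exp",b,proj(f,b),proj(g,b))
for x in (0,-18,12): print(x,[proj(f,(663.3+x,-53.3,258+z)).round(1) for z in (0,-44,-64,-80,-102)])
```

```text
t 38.5 tcp [544.4 -56.8 109.2] w 11.8 F [-0.2 -0.1 -1.9] psi 2.11 zax [ 2.0e-04 -1.6e-03 -1.0e+00]
[0.0489, 0.0008, 0.0002, 0.09, -0.01, 0.01]
bail exp [612.44365376 -54.32058552 189.93312031] [271.54076485 204.83591467] [294.23541344 186.44982114]
0 [array([261.9, 185. ]), array([262.3, 195.3]), array([262.5, 199.9]), array([262.7, 203.6]), array([262.9, 208.5])]
-18 [array([265. , 186.4]), array([265.4, 196.7]), array([265.6, 201.4]), array([265.7, 205. ]), array([265.9, 210. ])]
12 [array([259.9, 184.2]), array([260.3, 194.4]), array([260.5, 199. ]), array([260.7, 202.7]), array([260.9, 207.6])]
```

View pics/s33.png

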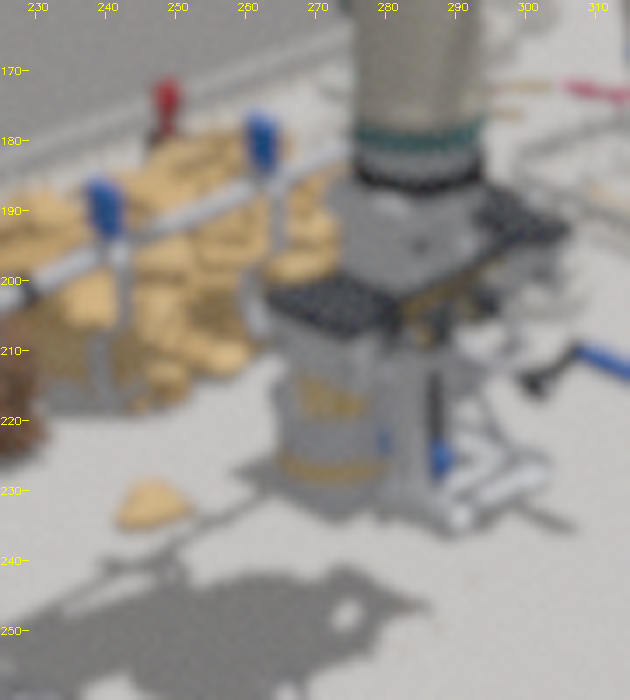

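View pics/t33.png

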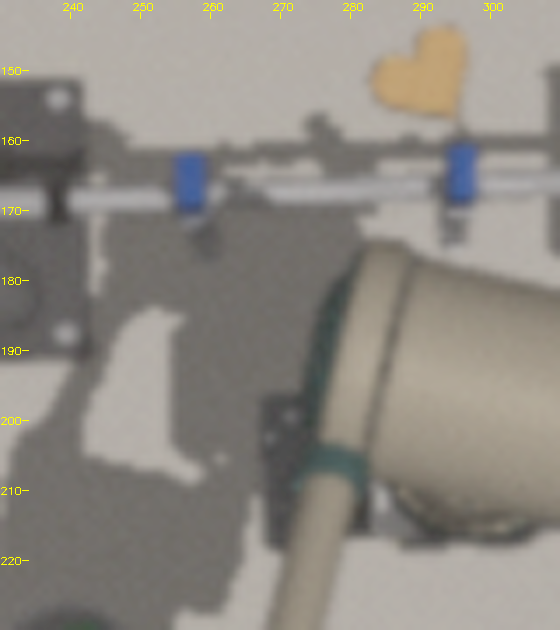

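Run:
```python
from h import *
T=cams()["top"]
print(atz(T,295.8,164.8,290),atz(T,257.2,165.8,290),atz(T,294.5,174,175),atz(T,258.5,176,175))
print(proj(T,(663.3,-53.3,290)),proj(T,(645.3,-53.3,178)))
```

```text
[661.86978288 -54.65237313 290.        ] [658.49368797  58.91001277 290.        ] [655.27597312 -55.8232511  175.        ] [648.33580054  60.5177205  175.        ]
[295.34024023 164.31898792] [293.75844541 176.89033483]
```

>>> carry_out --pt "0.012 0.0008 0 0 0 0 0.95" --pt "0.024 0.0008 0 0 0 0 0.95" --pt "0.036 0.0008 0 0 0 0 0.95" --pt "0.0485 0.0008 0 0 0 0 0.95" --pt "0.0485 0.0008 0 0 0 0 0.95" --pt "0.0485 0.0008 0 0 0 0 0.95" --pt "0.0485 0.0008 0.006 0 0 0 0.95" --pt "0.0485 0.0008 0.01 0 0 0 0.95"

```text
t: 39.5
tcp_pos: [592.3, -55.8, 98.8]
tool_rot: [1.0, 0.018, -0.0, 0.001]
contact_force: [-0.8, 0.2, -2.2]
width: 11.7
```

Run:
```python
from h import *
F=[grab_frame("scene") for _ in range(2)]
im=np.mean([x["img"] for x in F],0).astype(np.uint8);f=F[0]
crop(im,225,160,315,260,7,"pics/s34.png")
to([(593.3,-55.8,84)],2.1)
```

```text
t 39.6 tcp [592.1 -55.7  98.5] w 11.6 F [-0.   0.4 -2.3] psi 2.10 zax [-0.0014 -0.0012 -1.    ]
[0.0012, 0.0001, 0.0145, 0.07, 0.08, 0.0]
```

View pics/s34.png

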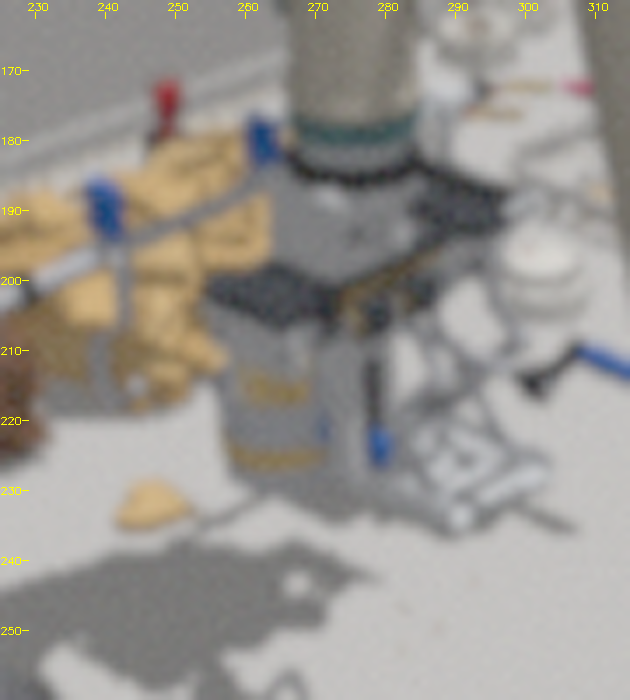

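>>> carry_out --pt "0 0 0.004 0 0 0 0.95" --pt "0 0 0.008 0 0 0 0.95" --pt "0 0 0.012 0 0 0 0.95" --pt "0 0 0.014 0 0 0 0.95" --pt "0 0 0.016 0 0 0 0.95" --pt "0 0 0.016 0 0 0 0.95" --pt "0 0 0.016 0 0 0 0.95" --pt "0 0 0.016 0 0 0 0.95"

```text
t: 40.6
tcp_pos: [592.9, -55.9, 83.2]
tool_rot: [1.0, 0.018, 0.0, 0.001]
contact_force: [-0.2, -0.4, 3.5]
width: 11.2
```

>>> carry_out --pt "0 0 -0.001 0 0 0 0.95" --pt "0 0 -0.001 0 0 0 0.9" --pt "0 0 -0.001 0 0 0 0.8" --pt "0 0 -0.001 0 0 0 0.75" --pt "0 0 -0.001 0 0 0 0.7" --pt "0 0 -0.001 0 0 0 0.6" --pt "0 0 -0.001 0 0 0 0.55" --pt "0 0 -0.001 0 0 0 0.55" --force 10

```text
t: 41.6
tcp_pos: [592.9, -55.9, 84.3]
tool_rot: [1.0, 0.018, 0.0, 0.001]
contact_force: [0.6, 0.1, -0.0]
width: 21.4
```

Run:
```python
from h import *
F=[grab_frame("scene") for _ in range(2)]
im=np.mean([x["img"] for x in F],0).astype(np.uint8);f=F[0]
crop(im,225,160,315,260,7,"pics/s35.png")
to([(593.3,-55.8,84)],2.1)
```

```text
t 41.7 tcp [592.9 -55.9  84.3] w 21.4 F [ 0.5 -0.7  0.7] psi 2.10 zax [ 5.0e-04 -1.5e-03 -1.0e+00]
[0.0005, -0.0001, 0.0003, 0.09, -0.03, -0.0]
```

View pics/s35.png

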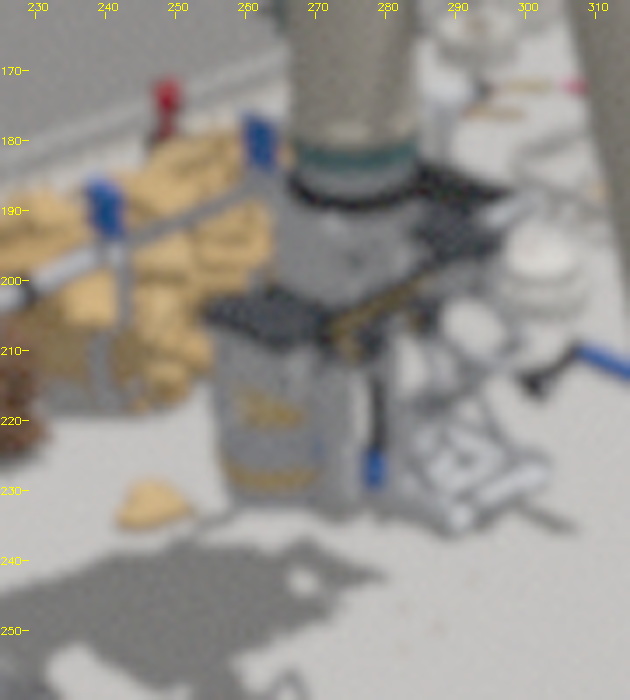

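>>> carry_out --pt "0 0 0 0 0 0 0.4" --pt "-0.01 0 0 0 0 0 0.4" --pt "-0.025 0 0 0 0 0 0.4" --pt "-0.045 0 0 0 0 0 0.4" --pt "-0.07 0 0 0 0 0 0.4" --pt "-0.1 0 -0.03 0 0 0 0.4" --pt "-0.12 0.03 -0.07 0 0 0 0.4" --pt "-0.14 0.06 -0.1 0 0 0 0.4"

```text
t: 42.7
tcp_pos: [453.5, -121.0, 185.8]
tool_rot: [1.0, 0.019, 0.001, 0.001]
contact_force: [1.8, -0.7, -0.6]
width: 28.2
```

Run:
```python
from h import *
F=[grab_frame("scene") for _ in range(2)]
im=np.mean([x["img"] for x in F],0).astype(np.uint8);f=F[0]
crop(im,225,170,315,260,7,"pics/s36.png")
crop(im,245,225,325,300,7,"pics/s36b.png")
g=grab_frame("top"); crop(g["img"],220,150,320,270,6,"pics/t36.png")
to([(593.3,-55.8,84)],2.1)
```

```text
t 42.9 tcp [ 454.6 -121.7  185.7] w 28.2 F [-1.1  0.9 -0.3] psi 1.94 zax [ 0.0038 -0.0027 -1.    ]
[0.1405, -0.0614, 0.102, 0.16, -0.21, -0.16]
```

View pics/s36.png

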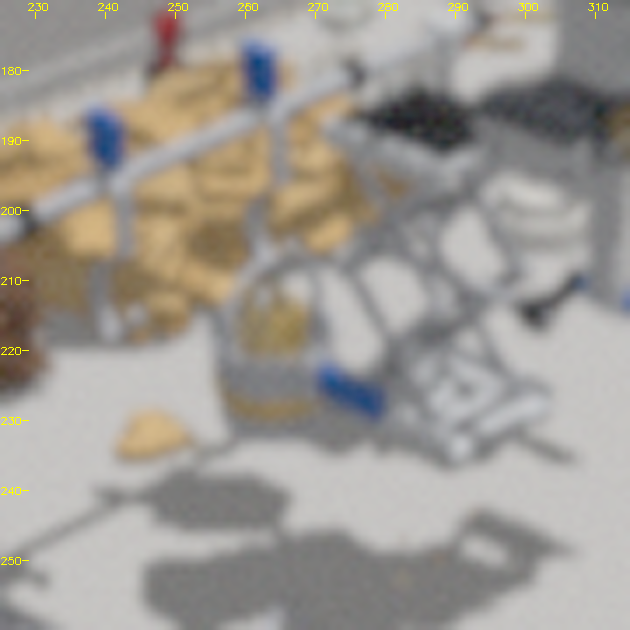

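View pics/s36b.png

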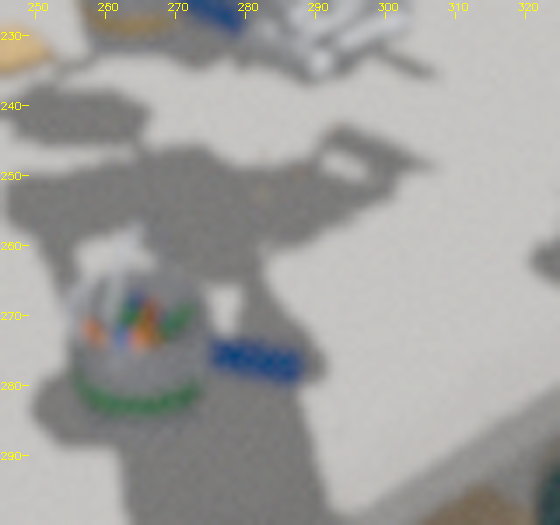

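View pics/t36.png

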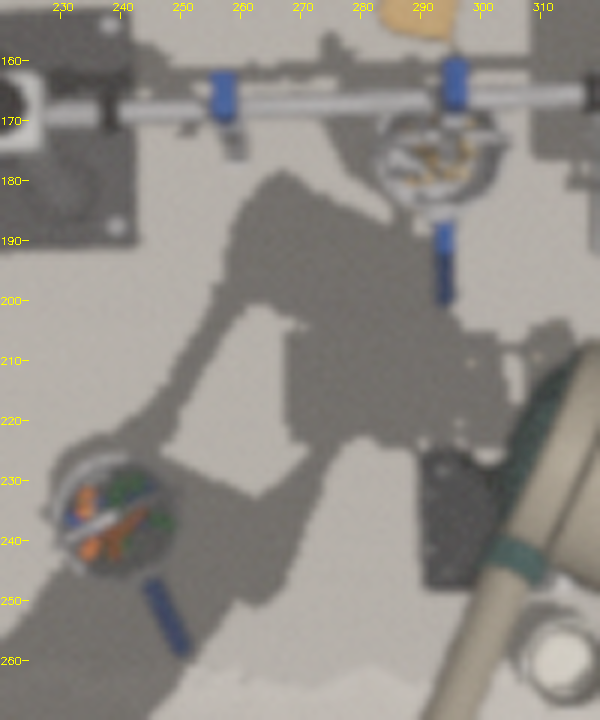

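Run:
```python
from h import *
to([(397,100.7,120),(397,100.7,85)],24.5)
```

```text
t 42.9 tcp [ 454.6 -121.7  185.7] w 28.2 F [-1.1  0.9 -0.3] psi 1.94 zax [ 0.0038 -0.0027 -1.    ]
[-0.0503, -0.2244, 0.0649, 0.2, -0.18, -22.56]
[-0.0504, -0.2245, 0.0999, 0.2, -0.18, -22.56]
```

>>> carry_out --pt "-0.01 -0.04 0 0 0 -4 0.3" --pt "-0.02 -0.09 0.01 0 0 -9 0.3" --pt "-0.032 -0.14 0.03 0 0 -14 0.3" --pt "-0.042 -0.19 0.05 0.1 -0.1 -19 0.3" --pt "-0.0503 -0.2244 0.065 0.2 -0.18 -22.5 0.3" --pt "-0.0504 -0.2245 0.09 0.2 -0.18 -22.5 0.3" --pt "-0.0504 -0.2245 0.1 0.2 -0.18 -22.56 0.3" --pt "-0.0504 -0.2245 0.1 0.2 -0.18 -22.56 0.3"

```text
t: 43.85
tcp_pos: [395.9, 100.9, 83.9]
tool_rot: [0.977, 0.212, -0.001, -0.0]
contact_force: [0.2, -0.6, -0.5]
width: 32.6
```

Run:
```python
from h import *
f=grab_frame("scene")
crop(f["img"],235,215,335,305,7,"pics/s37.png")
to([(397,100.7,23)],24.5)
```

```text
t 43.9 tcp [396.8 100.8  84.6] w 33.0 F [0.4 0.1 0.8] psi 24.48 zax [-0.001  0.    -1.   ]
[0.0002, 0.0002, 0.0616, -0.03, 0.05, -0.02]
```

View pics/s37.png

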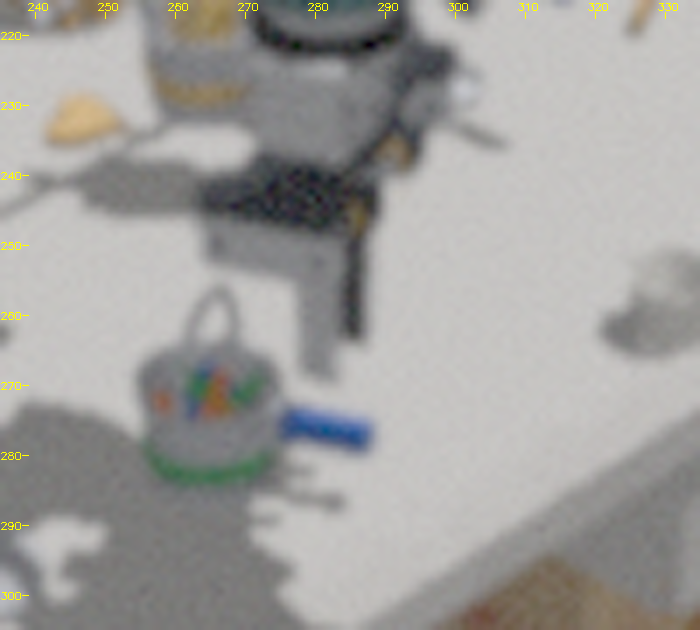

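>>> carry_out --pt "0 0 0.02 0 0 0 0.3" --pt "0 0 0.04 0 0 0 0.3" --pt "0 0 0.061 0 0 0 0.3" --pt "0 0 0.061 0 0 0 0.3" --pt "0 0 0.061 0 0 0 0.5" --pt "0 0 0.061 0 0 0 0.7" --pt "0 0 0.061 0 0 0 0.95" --pt "0 0 0.061 0 0 0 0.95" --force 58

```text
t: 44.9
tcp_pos: [397.5, 100.8, 24.3]
tool_rot: [0.977, 0.212, 0.0, 0.0]
contact_force: [-0.5, -0.6, 5.5]
width: 11.7
```

>>> carry_out --pt "0 0 0 0 0 0 0.95" --pt "0 0 0 0 0 0 0.95" --pt "0 0 -0.01 0 0 0 0.95" --pt "0 0 -0.03 0 0 0 0.95" --pt "0 0 -0.06 0 0 0 0.95" --pt "0 0 -0.085 0 0 0 0.95" --pt "0 0 -0.085 0 0 0 0.95" --pt "0 0 -0.085 0 0 0 0.95"

```text
t: 45.9
tcp_pos: [396.4, 100.6, 108.5]
tool_rot: [0.977, 0.212, -0.001, -0.0]
contact_force: [-0.6, -0.6, -1.9]
width: 11.8
```

Run:
```python
from h import *
f=grab_frame("scene")
crop(f["img"],235,195,335,285,7,"pics/s38.png")
to([(480,60,109),(541,57.2,109)],2.1)
```

```text
t 46.0 tcp [396.2 100.7 108.2] w 11.7 F [-0.1  1.1 -3.1] psi 24.48 zax [-1.9e-03 -1.0e-04 -1.0e+00]
[0.0595, 0.0717, -0.0009, -0.02, 0.11, 22.38]
[0.1138, 0.0996, -0.0011, -0.02, 0.11, 22.38]
```

View pics/s38.png

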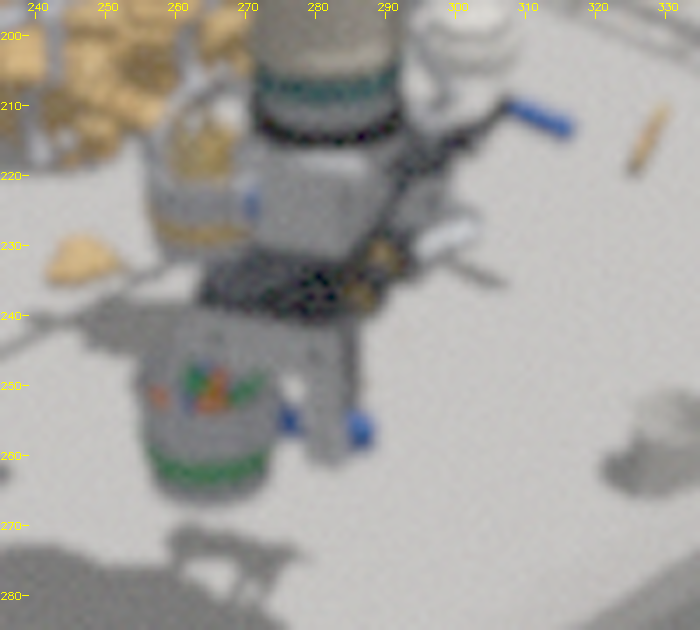

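>>> carry_out --pt "0.015 0.018 -0.001 0 0 4 0.95" --pt "0.035 0.04 -0.001 0 0 9 0.95" --pt "0.055 0.06 -0.001 0 0 14 0.95" --pt "0.075 0.078 -0.001 0 0 18 0.95" --pt "0.095 0.09 -0.001 0 0 22 0.95" --pt "0.113 0.0985 -0.0014 0 0.1 22.38 0.95" --pt "0.113 0.0985 -0.0014 0 0.1 22.38 0.95" --pt "0.113 0.0985 -0.0014 0 0.1 22.38 0.95"

```text
t: 46.95
tcp_pos: [538.0, 57.9, 108.2]
tool_rot: [1.0, 0.018, -0.002, -0.0]
contact_force: [0.0, -0.1, -2.8]
width: 11.3
```

Run:
```python
from h import *
f=grab_frame("scene")
crop(f["img"],205,165,305,255,7,"pics/s39.png")
g=grab_frame("top"); crop(g["img"],220,150,320,240,7,"pics/t39.png")
to([(541,58.4,109.5),(589.8,58.4,109.5)],2.1)
b=np.array(r.sense()["tcp_pos"])+[66.5,2.4,80]; print(b,proj(f,b), proj(f,b-[0,0,104]), proj(f,b-[0,0,45]))
```

```text
t 47.0 tcp [538.3  58.  108.8] w 11.4 F [ 0.4  0.4 -1.8] psi 2.11 zax [-2.3e-03  3.0e-04 -1.0e+00]
[0.0027, -0.0003, -0.0007, -0.02, 0.13, 0.01]
[0.0515, 0.0014, -0.0008, -0.02, 0.13, 0.01]
[604.81198804  60.35111838 188.83191976] [250.19450913 215.73684612] [251.57224705 239.82539495] [250.80104553 226.34160723]
```

View pics/s39.png

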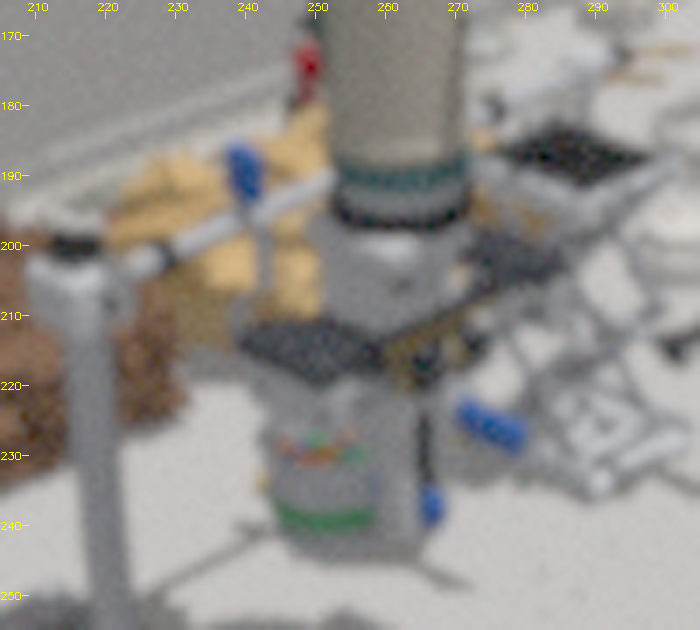

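View pics/t39.png

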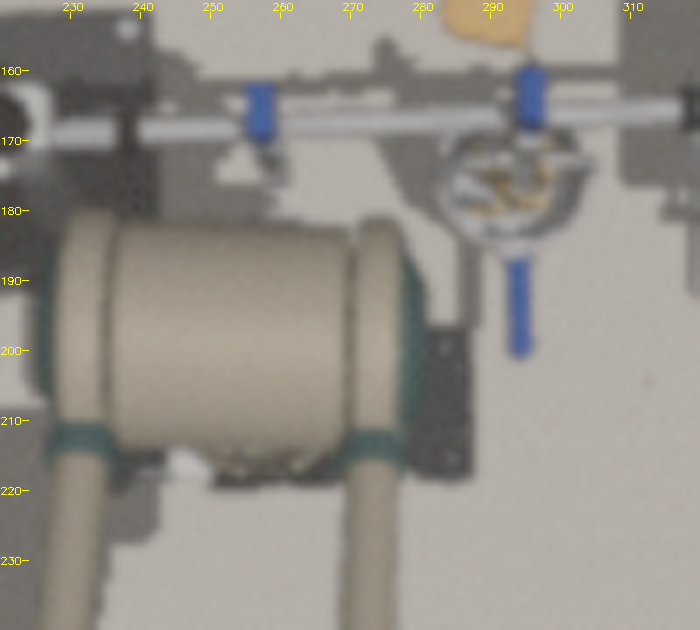

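>>> carry_out --pt "0.012 0.0014 -0.0008 0 0 0 0.95" --pt "0.024 0.0014 -0.0008 0 0.1 0 0.95" --pt "0.036 0.0014 -0.0008 0 0.1 0 0.95" --pt "0.0515 0.0014 -0.0008 0 0.1 0 0.95" --pt "0.0515 0.0014 -0.0008 0 0.1 0 0.95" --pt "0.0515 0.0014 -0.0008 0 0.1 0 0.95" --pt "0.0515 0.0014 0.005 0 0.1 0 0.95" --pt "0.0515 0.0014 0.009 0 0.1 0 0.95"

```text
t: 48.05
tcp_pos: [589.1, 58.5, 99.2]
tool_rot: [1.0, 0.018, -0.001, -0.0]
contact_force: [-0.1, -0.3, -1.3]
width: 11.5
```

Run:
```python
from h import *
f=grab_frame("scene")
crop(f["img"],205,165,305,255,7,"pics/s40.png")
to([(589.8,58.4,83)],2.1)
```

```text
t 48.1 tcp [588.9  58.5  98.8] w 11.4 F [-0.1  0.  -2.1] psi 2.11 zax [-2.2e-03  4.0e-04 -1.0e+00]
[0.001, 0.0001, 0.0158, -0.03, 0.13, 0.01]
```

View pics/s40.png

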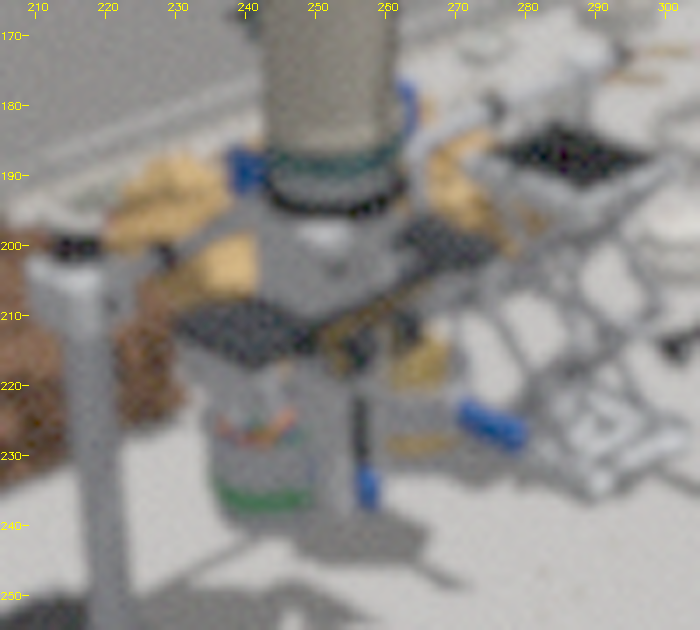

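>>> carry_out --pt "0.001 0 0.004 0 0 0 0.95" --pt "0.001 0 0.008 0 0 0 0.95" --pt "0.001 0 0.012 0 0 0 0.95" --pt "0.001 0 0.014 0 0 0 0.95" --pt "0.001 0 0.016 0 0 0 0.95" --pt "0.001 0 0.016 0 0 0 0.95" --pt "0.001 0 0.016 0 0 0 0.95" --pt "0.001 0 0.016 0 0 0 0.95"

```text
t: 49.1
tcp_pos: [590.2, 58.5, 83.1]
tool_rot: [1.0, 0.018, -0.001, -0.0]
contact_force: [-0.7, 0.2, 3.0]
width: 11.7
```

>>> carry_out --pt "0 0 -0.001 0 0 0 0.95" --pt "0 0 -0.001 0 0 0 0.9" --pt "0 0 -0.001 0 0 0 0.8" --pt "0 0 -0.001 0 0 0 0.75" --pt "0 0 -0.001 0 0 0 0.7" --pt "0 0 -0.001 0 0 0 0.6" --pt "0 0 -0.001 0 0 0 0.55" --pt "0 0 -0.001 0 0 0 0.55" --force 10

```text
t: 50.1
tcp_pos: [590.3, 58.5, 84.2]
tool_rot: [1.0, 0.018, -0.001, -0.0]
contact_force: [0.9, 0.0, -0.5]
width: 21.0
```

>>> carry_out --pt "0 0 0 0 0 0 0.4" --pt "-0.01 0 0 0 0 0 0.4" --pt "-0.025 0 0 0 0 0 0.4" --pt "-0.045 0 0 0 0 0 0.4" --pt "-0.07 0 0 0 0 0 0.4" --pt "-0.1 0 -0.03 0 0 0 0.4" --pt "-0.13 0 -0.08 0 0 0 0.4" --pt "-0.15 0 -0.12 0 0 0 0.4"

```text
t: 51.1
tcp_pos: [437.9, 53.0, 205.7]
tool_rot: [1.0, 0.018, -0.001, -0.0]
contact_force: [-0.3, -0.2, -0.9]
width: 28.1
```

Run:
```python
from h import *
to([(360,-330,220)],2.1)
```

```text
t 51.1 tcp [437.9  53.  205.7] w 28.1 F [-0.3 -0.2 -0.9] psi 2.11 zax [-1.3e-03  4.0e-04 -1.0e+00]
[-0.092, 0.3798, -0.0143, -0.02, 0.07, 0.01]
```

Move the arm aside for a clear check.

>>> carry_out --pt "-0.015 0.05 -0.005 0 0 0 0.4" --pt "-0.03 0.1 -0.01 0 0 0 0.4" --pt "-0.045 0.15 -0.014 0 0 0 0.4" --pt "-0.06 0.2 -0.014 0 0 0 0.4" --pt "-0.07 0.25 -0.014 0 0 0 0.4" --pt "-0.08 0.3 -0.014 0 0 0 0.4" --pt "-0.09 0.35 -0.014 0 0 0 0.4" --pt "-0.092 0.38 -0.014 0 0 0 0.4"

```text
t: 52.1
tcp_pos: [358.4, -331.5, 219.5]
tool_rot: [1.0, 0.017, -0.001, -0.0]
contact_force: [0.8, -0.3, -0.2]
width: 28.2
```

Run:
```python
from railfit import *
from rail import meas
meas("s41")
im=cv2.imread("pics/s41_full.png")[:,:,::-1]
crop(im,215,160,315,250,7,"pics/s41c.png")
g=grab_frame("top"); crop(g["img"],215,145,365,225,5,"pics/t41.png"); cv2.imwrite("pics/top41.png",g["img"][:,:,::-1])
f=cams()["scene"]
a=gray(cv2.imread("pics/s14_full.png")[:,:,::-1]);b=gray(im)
R=prof(a,b,f); print([(x[0],x[3]) for x in R])
R=prof(gray(cv2.imread("ref10.png")),b,f); print([(x[0],x[3]) for x in R])
for n,box in [("plat",(280,188,298,198)),("platall",(268,182,303,200)),("cap",(287,167,299,180))]: print(n,shift(a,b,box))
```

```text
cap (0.0, -0.25, 0.99)
colF (-0.25, -1.0, 0.868)
colN (0.0, 0.0, 0.998)
plat (-0.25, -10.875, 0.939)
ecc cap 0.8690854356641576 [-0.14219142 -0.2859729 ]
[(60, -0.0), (80, -0.2), (100, -8.9), (120, -6.9), (140, -0.0), (160, -0.4), (180, -0.2), (200, -2.4), (220, -8.9), (240, -0.9), (260, -0.2), (280, -0.0), (300, -0.2), (320, -0.0), (340, -0.0), (360, -0.2), (380, -0.0)]
[(60, 0.4), (80, 0.2), (100, -8.9), (120, -6.9), (140, 0.2), (160, 1.1), (180, 1.6), (200, -2.4), (220, -8.9), (240, 0.2), (260, 1.8), (280, 3.1), (300, 2.2), (320, 1.8), (340, 1.3), (360, 1.6), (380, 1.8)]
plat (0.0, 0.0, 0.999)
platall (0.0, 0.0, 0.999)
cap (0.0, 0.0, 0.999)
```

View pics/s41c.png

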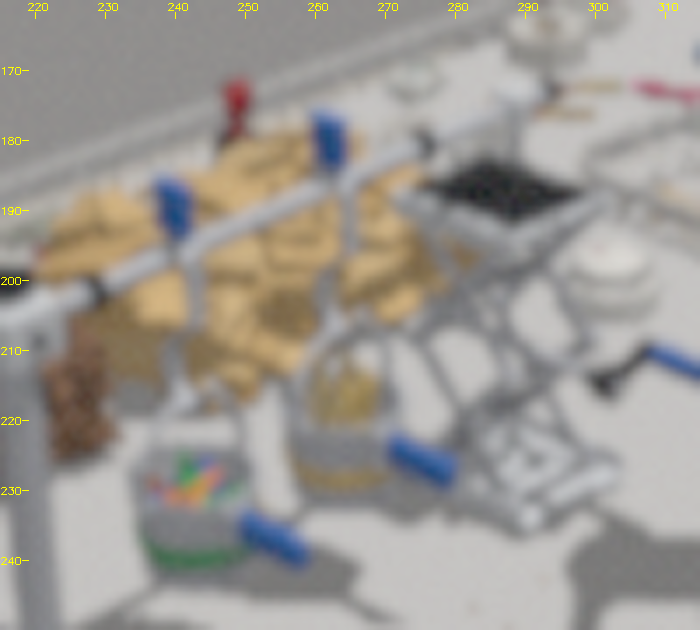

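View pics/t41.png

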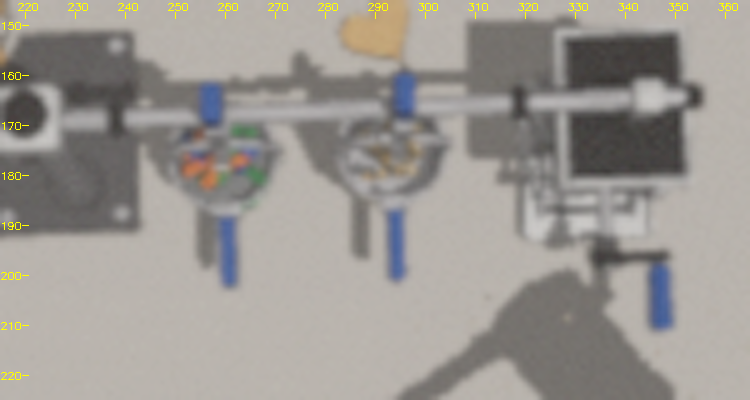

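View pics/top41.png

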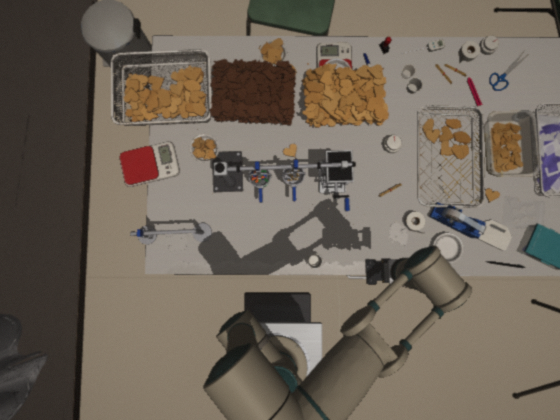

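>>> carry_out --pt "0 0 0 0 0 0 0.4" --pt "0 0 0 0 0 0 0.4" --pt "0 0 0 0 0 0 0.4" --pt "0 0 0 0 0 0 0.4" --pt "0 0 0 0 0 0 0.4" --pt "0 0 0 0 0 0 0.4" --pt "0 0 0 0 0 0 0.4" --pt "0 0 0 0 0 0 0.4"

```text
t: 53.4
tcp_pos: [359.6, -328.4, 219.6]
tool_rot: [1.0, 0.019, -0.001, -0.001]
contact_force: [0.2, 0.3, -0.2]
width: 28.6
```

Run:
```python
from track import *
a=gray(cv2.imread("pics/s41_full.png")[:,:,::-1])
F=[]
for k in range(2):
    b=gray(np.mean([grab_frame("scene")["img"] for _ in range(3)],0).astype(np.uint8))
    for n,box in [("ties",(255,205,283,233)),("clips",(233,218,262,244)),("plat",(268,182,303,200)),("rail end",(280,165,299,182))]: print(n,shift(a,b,box))
f=cams()["scene"];T=cams()["top"]
g=grab_frame("top")
# bail heights: ties bail seen scene (264.5,207), clips (244.5,214)
for n,p,q in (("ties",(294.5,173),(262.3,206.5)),("clips",(259,174.5),(241.5,215))): print(n,tri(T,p,f,q))
print(workorder.close_job())
print(r.sense()["t"])
```

```text
ties (0.0, 0.0, 0.999)
clips (0.0, 0.0, 0.999)
plat (0.0, 0.0, 1.0)
rail end (0.0, 0.0, 0.999)
ties (0.0, 0.0, 0.999)
clips (0.0, 0.0, 0.999)
plat (0.0, 0.0, 1.0)
rail end (0.0, 0.0, 0.999)
ties (array([662.54812344, -54.06809707, 164.88689217]), np.float64(6.110945501230303))
clips (array([654.62846452,  60.15000851, 173.157299  ]), np.float64(3.043959532170176))
the job is handed in; nothing more can be done
None
the job is handed in; nothing more can be done
```

The job is handed in: the jack props the rail and both pails that were on the table, ties and clips, hang on their own S-hooks. The sticks pail was absent and hook_1 was not needed. It took about 54 s of the 210 s.

**Jack:** I cranked it up with all pails still on the table. It first lifted the rail's foot about 4.2 mm, so I turned it back to about 2 mm (1.8–2.3 mm by image tracking). The foot stayed there after the pails were hung. I could not read the contact force at the foot directly, so contact is judged from that lift. My first height reading of the platform was about 5–6 mm too low, so I relied on watching the rail's end move instead.

**Hooks and pails:** Hook_3 sits about 110 mm along the rail from the column and carries the clips pail. Hook_2 sits about 225 mm along and carries the ties pail. The bails are about 115 mm apart.

**Last checks:**
- **At rest:** over roughly the last second before hand-in, the pails, platform and rail end showed no movement in the images.
- **Ties bail:** two-view measurement put it about 85 mm below the rail and within a few millimetres of under it.
- **Clips bail:** the same measurement gave about 77 mm below. That reads about 10 mm higher than the 163 mm height where the arm felt it seat (about 87 mm below). Both values are within the 72–100 mm limit, and I put the difference down to the blurred pixel reading.
- **Bystanders:** no bystander was touched during the work. In the last top picture they look where they were, though I did not measure them.

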